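# Make up the parts kit for one battery disconnect unit

### The job

Make up the kit for one battery disconnect unit: put the big contactor, the long fuse, the finned resistor and the current sensor each into the pocket of the kit tray that is cut to its shape, sitting on the pocket floor the same way up as it stands now and lined up with its pocket. Set the parts down, do not drop or throw them, and leave the small relay and the short fuse where they are on the bench.

Things in the scene. Friction and masses are not known exactly. Their poses are not given: they have to be found in the camera images.
- contactor: Contactor for the kit, the bigger of two round black cans: upright, diameter 56 mm, on a steel flange of diameter 62 mm, 4 mm thick; can top 52 mm above the underside, two copper studs (diameter 12 mm, at x = +-14 mm) up to 72 mm, a low barrier between them. 0.36 to 0.59 kg. Origin: centre of the underside; z up.
- fuse: Long fuse for the kit: square white ceramic body with steel ends, 52 mm long (x), 34 wide (y), 34 high, lying on a flat side, with a flat steel tag (24 mm long, 24 wide, 4 thick, at 17 mm height) at each end: 100 mm overall. 0.2 to 0.33 kg. Origin: centre of the underside; x lengthwise, z up. Both ends alike.
- resistor: Finned resistor for the kit: ribbed bare aluminium housing 60 mm long (x), 32 wide (y), 32 high, on a base flange 60 x 46 mm, 3 mm thick, with a small copper lug at each end at 16 mm height: 90 mm overall. About 0.18 kg. Origin: centre of the underside; x lengthwise, z up. Both ends alike.
- sensor: Current sensor for the kit: upright black plastic frame 60 mm long (x), 22 thick (y), 54 high, with a window 24 mm wide through it along y from 15 to 39 mm height (solid above), on a foot 76 x 28 mm, 5 mm thick; small grey connector at the +x end. About 0.14 kg. Origin: centre of the underside; x lengthwise, z up. May face either way.
- small_relay: Small relay, not in the kit, to be left where it stands: looks like the contactor but smaller, can of diameter 34 mm on a flange of diameter 38 mm; can top at 34 mm, two studs up to 46 mm. Origin: centre of the underside; z up.
- short_fuse: Short fuse, not in the kit, to be left where it lies: the same white square section 34 x 34 mm as the long fuse, but its body is only 30 mm long, 58 mm over its tags. Origin: centre of the underside; x lengthwise, z up.
- nest_contactor: Round pocket, diameter 74 mm, for the contactor. In a grey foam insert 122 x 84 mm (x, y), 16 mm high, lying fixed in the kit tray; pocket 12 mm deep, its pale floor 4 mm above the origin. Origin: centre of the insert's underside, below the pocket's centre; x along the long side, z up. Four inserts fill the tray two by two, in changing order, all parallel; tray rim 20 mm high.
- nest_fuse: Cross-shaped pocket for the long fuse: middle 64 mm (x) by 46 mm (y), at each end a slot 36 mm wide for the tag, 112 mm overall. In a grey foam insert 122 x 84 mm (x, y), 16 mm high, lying fixed in the kit tray; pocket 12 mm deep, its pale floor 4 mm above the origin. Origin: centre of the insert's underside, below the pocket's centre; x along the long side, z up. 
- nest_resistor: Large rectangular pocket, 102 mm (x) by 58 mm (y), for the resistor. In a grey foam insert 122 x 84 mm (x, y), 16 mm high, lying fixed in the kit tray; pocket 12 mm deep, its pale floor 4 mm above the origin. Origin: centre of the insert's underside, below the pocket's centre; x along the long side, z up. 
- nest_sensor: Small rectangular pocket, 88 mm (x) by 40 mm (y), for the current sensor. In a grey foam insert 122 x 84 mm (x, y), 16 mm high, lying fixed in the kit tray; pocket 12 mm deep, its pale floor 4 mm above the origin. Origin: centre of the insert's underside, below the pocket's centre; x along the long side, z up. 
There are look-alikes about, which are no part of the job. Leave any blue or red look-alike of the nest_contactor alone.

How it is judged:
By the outcome, as a careful person would: the job done as asked, in the order asked, and still so for the second after the job is handed in, with the robot touching nothing.
It also fails if it takes over 112 s, if anything falls off the work surface, if the arm or the gripper's body presses on something with over 40 N, if the wrist force passes 120 N, or if a joint passes its speed limit or range.

### The arm

A 6-joint arm with a two-finger parallel gripper is mounted at the origin on the work surface. World frame = base frame: x ahead of the robot, y to its left, z up, the work surface at z = 0. Lengths are in mm, angles in rad, forces in N, time in s.
With the tool pointing down it reaches from about 275 to 1000 mm from the base axis. Payload 8.4 kg.
Tool frame: the origin (TCP) lies at the very end of the fingers, on their centre line; the grasp point (between the pads) lies 19 mm behind it; z points along the fingers, y is the line along which they close (so a half turn about z gives the same grasp; the last joint's range is limited). The gripper opens to 85 mm and grips with 20 to 120 N. Pads are 22 mm wide; open, the fingers measure 114 mm over their backs; the gripper's body (76 mm by 85 mm) begins 54 mm behind the grasp point. The pads swing forward as they close: fully open they stand 13 mm farther back than shut.
Start: joints at [-1.299, 0.353, 1.633, -0, 1.155, -0.002], TCP at [168.993, -601.722, 231.281] pointing down, gripper open.
Joint ranges: [-2.63, 2.63], [-0.92, 2.1], [0.06, 2.66], [-1.3, 4.44], [0, 2.69], [-3.02, 3.02]. Speed limits (rad/s): [2.22, 2.22, 2.79, 3.14, 3.14, 3.14].

### API

Orientations are given as [roll, pitch, yaw] about the fixed x, y, z axes, in that order (R = Rz(yaw) Ry(pitch) Rx(roll)).
In Python, from rig import r, vision gives the robot as it stands. The module is installed in compiled form; this text tells all that it offers.
- The arm moves only by the tool play_rows, never from a script. Its argument "steps" is a list of rows, each an object with "delta_pos": the shift along the tool's x, y, z in cm, a list of three; "yaw": the turn about the tool's z in rad; "jaw": the opening in per cent of the stroke, from 0 (shut) to 100 (fully open). A call has exactly 8 rows; each row is the pose to reach, as a shift and turn from the pose commanded when the call began, along the tool's axes at that moment; what a row does not reach only later rows make up. A row lasts 1/10 s, in which the tool goes at most 50 mm and 8.59 degrees, less where a joint would pass 70% of its speed; a pose out of reach is approached as far as the arm can. A call with a gripper value outside its range is refused whole. The fingers move at their own pace and stop on an object; "grip_force" is the grip in N (left out, the last holds). Time passes only in rows, so rows that repeat a pose let the fingers close, or fill a call up. It gives the time, the measured TCP pose, the force, the opening and the grip force at its end, in the units of the state.
- r.sense(): the state, without advancing time (a new reading comes with each control period).
- vision.grab_frame(name): name is "side" or "top" or "wrist"; returns (picture, depth): 400x640x3 uint8, red, green, blue; 400x640 float32, mm along the optical axis (not along the pixel's ray), 0 where there is no reading.
- vision.calibration(name): a dict with "mtx" (3x3 intrinsics, pixels), "extrinsics" (4x4, takes a point from camera to world coordinates). Camera axes: x right, y down, z forward; pixel columns grow to the right and rows downward; lengths in mm; the calibration is good to about 2 mm. A picture is of the moment at which its call begins: read the wrist's pose just before it. calibration takes no time and is no camera call; for the wrist camera it gives the pose at the moment of the call.
- r.sign_off(): hands the job in; it is judged then, once.
Trained networks look in the newest picture that a camera, given by its name, has taken for a name from the list of things; names that differ only in an ending like _2 or _b are one class to them, and where a whole thing is asked for, a point or a joint stands for the part that bears it (a point fixed in the world has none). Each returns a list of dicts, best first, with "conf" (0 to 1); they miss things now and then, are a little off and sometimes report something else, mostly with a low value. They report only what shows in the picture. A call takes as long as a camera call. They do not tell look-alikes from the thing itself.
- vision.cut_out(camera, thing): "region" (400x640 bool, what is visible of it) and "uv" ([column, row] in pixels, amid what is visible of it).
- vision.landmark_of(camera, thing): "uv" ([column, row] in pixels: a listed point, or the origin of a listed thing).
The state is a dict: "clock": time; "qpos": joint angles; "qvel": joint speeds; "joint_efforts": joint torques, N m; "eef_pos": TCP position; "tcp_rot": TCP orientation; "contact_force": force on the tool from outside, world axes, zero at the start; "wrist_torque": the same for the moment, N m; "opening": opening from 0.0 (shut) to 1.0 (fully open); "grasp_force": force on a finger pad.
Only numpy, scipy, OpenCV 4.12 (cv2) and the standard library are available. Lean on these libraries where they do the work, as an engineer would, in place of code of your own. Each camera call takes 0.05 s, during which the arm holds its last target. There are 200 camera calls.

## Working session

There is one attempt and no reset: what is moved stays moved. The work goes in short steps, Python scripts to look and compute and a tool call to move; the robot and the scene stay as the last step left them, time stands still between calls to the robot, and variables do not carry over. Pictures are saved under pics/ and viewed, at most 14 in all, crops included, and the job is handed in when it is done.

Besides the shell and the picture viewer there is one more tool, called as name(argument=value, ...), one argument or row to a line, values as JSON. play_rows: Moves the arm, as the interface text tells. Its arguments: {"type":"object","properties":{"steps":{"type":"array"},"grip_force":{"type":"number"}},"required":["steps"]}

```bash
mkdir -p pics; python3 - <<'E'
from rig import r, vision
import cv2
s=r.sense(); print({k:s[k] for k in("clock","eef_pos","tcp_rot","opening","contact_force")})
for c in("top","side"):
    p,d=vision.grab_frame(c); cv2.imwrite(f"pics/{c}0.png",p[:,:,::-1])
    k=vision.calibration(c); print(c,k["mtx"].round(1).tolist(),k["extrinsics"].round(3).tolist(),(d==0).mean())
E
```

```text
{'clock': 0.0, 'eef_pos': array([ 168.87153353, -601.24951624,  230.53604716]), 'tcp_rot': array([-3.14016232e+00, -5.02182325e-06,  2.73819489e-01]), 'opening': 1.0023347374587501, 'contact_force': array([-0.07538223, -0.30206823,  0.49846373])}
top [[507.6, 0.0, 326.7], [0.0, 507.6, 206.4], [0.0, 0.0, 1.0]] [[0.013, -0.986, 0.168, 234.533], [-1.0, -0.012, 0.008, -11.632], [-0.006, -0.168, -0.986, 1340.739], [0.0, 0.0, 0.0, 1.0]] 0.00390234375
side [[373.6, 0.0, 322.8], [0.0, 373.6, 198.9], [0.0, 0.0, 1.0]] [[0.999, -0.007, 0.039, 410.84], [-0.036, -0.589, 0.807, -892.884], [0.018, -0.808, -0.589, 678.68], [0.0, 0.0, 0.0, 1.0]] 0.0040625
```

View pics/top0.png

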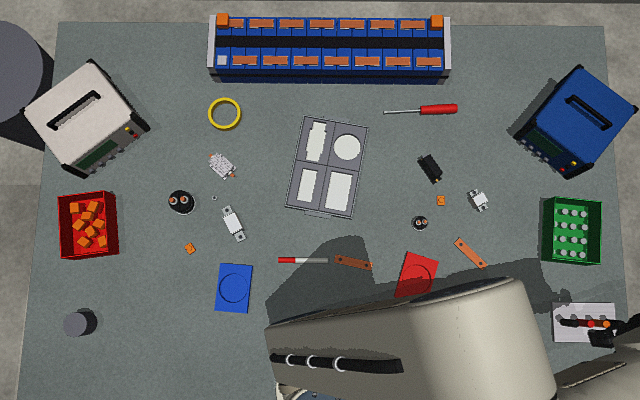

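View pics/side0.png

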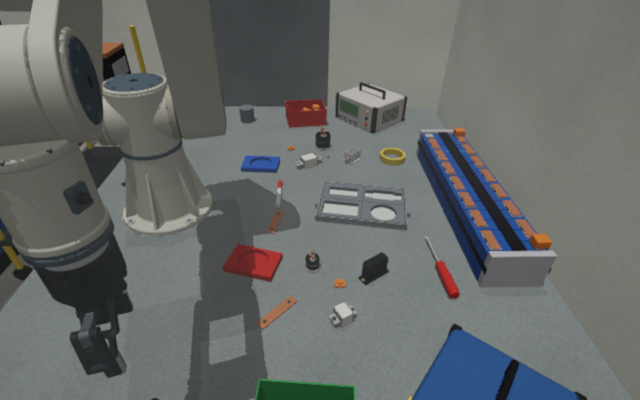

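The top view shows the parts clearly. The contactor is at (181,202), the long fuse at (233,223), the resistor at (222,166) and the sensor at (430,167). The tray is at (327,167), with the fuse and contactor pockets on its far side and the sensor and resistor pockets on its near side. The arm hides none of these.

```bash
cat > h.py <<'E'
from rig import r, vision
import numpy as np, cv2
from scipy.spatial.transform import Rotation as R
def cloud(cam,d):
    k=vision.calibration(cam); K=k["mtx"]; E=k["extrinsics"]
    v,u=np.mgrid[:400,:640]
    P=np.stack([(u-K[0,2])/K[0,0]*d,(v-K[1,2])/K[1,1]*d,d],-1)
    return P@E[:3,:3].T+E[:3,3]
def onplane(cam,uv,z):
    k=vision.calibration(cam); K=k["mtx"]; E=k["extrinsics"]
    ray=E[:3,:3]@np.linalg.solve(K,[uv[0],uv[1],1]); return E[:3,3]+ray*(z-E[2,3])/ray[2]
def rect(P):
    (c,s,a)=cv2.minAreaRect(P[:,:2].astype(np.float32))
    if s[0]<s[1]: s=s[::-1]; a+=90
    a=(a+90)%180-90
    return np.round(c,1),np.round(s,1),round(float(a),1)
def goal(xy,z,yaw=None):
    """tool-axis shift (cm) and yaw from the present pose; yaw in world deg for tool x"""
    s=r.sense(); M=R.from_euler("xyz",s["tcp_rot"]).as_matrix()
    d=M.T@(np.array([*xy,z])-s["eef_pos"])/10
    t=None
    if yaw is not None:
        cur=np.degrees(np.arctan2(M[1,0],M[0,0])); t=np.radians(-((yaw-cur+90)%180-90))
    print("shift",d.round(2),"yaw",t if t is None else round(t,3),"q6",s["qpos"][5].round(2),"t",round(s["clock"],2)); return d,t
E
python3 - <<'E'
from h import *
p,d=vision.grab_frame("top"); W=cloud("top",d)
for n in["contactor","fuse","resistor","sensor","nest_contactor","nest_fuse","nest_resistor","nest_sensor"]:
    for o in vision.cut_out("top",n)[:3]:
        g=o["region"]&(d>0); P=W[g]
        print(n,round(o["conf"],2),np.round(o["uv"]),g.sum(),"z",np.percentile(P[:,2],[5,50,95]).round(),*rect(P))
E
```

```text
contactor 0.82 [182. 200.] 483 z [ 5. 51. 69.] [465.4 379.5] [57.2 55.2] -25.6
fuse 0.97 [233. 222.] 419 z [15. 30. 37.] [412.8 244. ] [99.  33.9] 30.1
resistor 0.78 [225. 167.] 449 z [-0. 26. 34.] [568.6 283.4] [86.4 48.7] 51.6
sensor 0.97 [427. 168.] 449 z [ 0. 40. 57.] [ 572.2 -281.2] [81.1 46.3] 32.7
nest_contactor 0.91 [346. 147.] 1327 z [ 4. 17. 24.] [625.4 -52.4] [123.6  83.3] -9.9
nest_contactor 0.87 [234. 289.] 1605 z [ 0. 12. 19.] [246.  241.7] [122.5  91.3] -4.3
nest_contactor 0.56 [412. 271.] 1306 z [ 1. 11. 19.] [ 274.2 -236.2] [120.8  88.6] -17.5
nest_fuse 0.85 [312. 139.] 1401 z [ 4. 16. 24.] [640.8  31.6] [125.9  88.4] -10.2
nest_resistor 0.93 [333. 190.] 1490 z [ 4. 11. 23.] [502.6 -31.5] [129.2  88.4] -9.4
nest_sensor 0.76 [307. 184.] 1428 z [ 5. 18. 23.] [517.4  53.1] [127.1  83.6] -9.6
```

```bash
python3 - <<'E'
from h import *
goal((560,-290),280,30)
E
```

```text
shift [ 46.07 -19.44  -4.88] yaw -0.25 q6 -0.0 t 0.55
```

play_rows(
  steps=[
    {"delta_pos":[46,-19.4,-4.9],"yaw":-0.25,"jaw":100},
    {"delta_pos":[46,-19.4,-4.9],"yaw":-0.25,"jaw":100},
    {"delta_pos":[46,-19.4,-4.9],"yaw":-0.25,"jaw":100},
    {"delta_pos":[46,-19.4,-4.9],"yaw":-0.25,"jaw":100},
    {"delta_pos":[46,-19.4,-4.9],"yaw":-0.25,"jaw":100},
    {"delta_pos":[46,-19.4,-4.9],"yaw":-0.25,"jaw":100},
    {"delta_pos":[46,-19.4,-4.9],"yaw":-0.25,"jaw":100},
    {"delta_pos":[46,-19.4,-4.9],"yaw":-0.25,"jaw":100},
  ],
)

```text
clock: 1.35
eef_pos: [481.7, -352.1, 270.8]
tcp_rot: [3.141, -0.0, 0.524]
contact_force: [0.4, -1.3, -0.0]
opening: 1.004
grasp_force: 0.0
```

```bash
python3 - <<'E'
from h import *
print(r.sense()["eef_pos"],r.sense()["tcp_rot"])
goal((560,-290),280,30)
E
```

```text
[ 481.7219154  -352.11453744  270.78859562] [ 3.14109020e+00 -1.43288675e-04  5.23860538e-01]
shift [ 9.89 -1.46 -0.92] yaw 0.0 q6 0.41 t 1.35
```

play_rows(
  steps=[
    {"delta_pos":[4,-0.5,-0.5],"yaw":0,"jaw":100},
    {"delta_pos":[7,-1,-0.9],"yaw":0,"jaw":100},
    {"delta_pos":[7,-1,-0.9],"yaw":0,"jaw":100},
    {"delta_pos":[7,-1,-0.9],"yaw":0,"jaw":100},
    {"delta_pos":[7,-1,-0.9],"yaw":0,"jaw":100},
    {"delta_pos":[7,-1,-0.9],"yaw":0,"jaw":100},
    {"delta_pos":[7,-1,-0.9],"yaw":0,"jaw":100},
    {"delta_pos":[7,-1,-0.9],"yaw":0,"jaw":100},
  ],
)

```text
clock: 2.15
eef_pos: [535.4, -310.5, 279.4]
tcp_rot: [3.142, 0.0, 0.523]
contact_force: [-0.3, -0.9, 0.4]
opening: 1.002
grasp_force: 0.0
```

```bash
cat >> h.py <<'E'
def look(n,save=None,cam="wrist",zmin=None):
    p,d=vision.grab_frame(cam); W=cloud(cam,d)
    if save: cv2.imwrite(f"pics/{save}.png",p[:,:,::-1])
    for o in vision.cut_out(cam,n)[:2]:
        g=o["region"]&(d>0); P=W[g]
        print(n,round(o["conf"],2),np.round(o["uv"]),g.sum(),"z",np.percentile(P[:,2],[1,5,50,95,99]).round(1),*rect(P))
        for lo,hi in (zmin or []):
            Q=P[(P[:,2]>lo)&(P[:,2]<hi)]
            if len(Q)>20: print("  z",lo,hi,len(Q),*rect(Q),"mean",Q.mean(0).round(1))
    return p,d,W
E
python3 - <<'E'
from h import *
print(r.sense()["eef_pos"])
look("sensor","w1",zmin=[(1,8),(45,60)])
goal((572,-281),21,32.7)
E
```

```text
[ 535.41946329 -310.51207699  279.37945225]
sensor 0.75 [302. 113.] 1458 z [ 3.2  4.4 53.2 54.6 55.1] [ 566.4 -273.5] [77.2 26.4] 35.4
  z 1 8 161 [ 566.1 -273.8] [76.4 26.4] 35.4 mean [ 577.6 -274.2    4.5]
  z 45 60 1172 [ 566.  -273.6] [59.9 21.8] 33.2 mean [ 566.8 -273.3   53.4]
shift [ 4.61 -0.72 25.84] yaw -0.048 q6 0.52 t 2.25
```

View pics/w1.png

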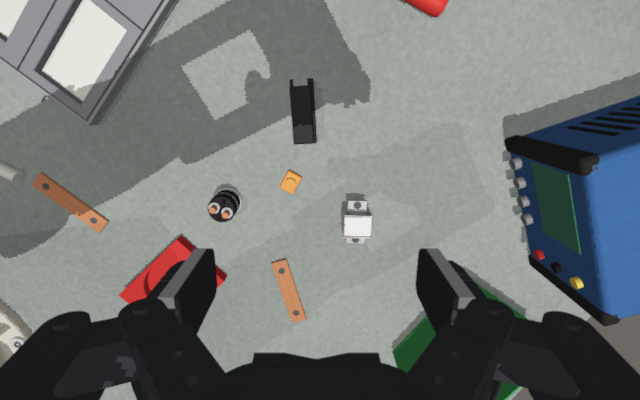

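The wrist view shows the sensor at (302,113), lying along the tool's x axis, and the edge of the tray at the upper left.

```bash
python3 - <<'E'
from h import *
goal((566.2,-273.6),23,33.8)
E
```

```text
shift [ 4.48 -1.65 25.64] yaw -0.067 q6 0.52 t 2.25
```

play_rows(
  steps=[
    {"delta_pos":[3,-1.2,3],"yaw":-0.067,"jaw":75},
    {"delta_pos":[4.48,-1.65,7],"yaw":-0.067,"jaw":75},
    {"delta_pos":[4.48,-1.65,11],"yaw":-0.067,"jaw":75},
    {"delta_pos":[4.48,-1.65,15],"yaw":-0.067,"jaw":75},
    {"delta_pos":[4.48,-1.65,18],"yaw":-0.067,"jaw":75},
    {"delta_pos":[4.48,-1.65,19],"yaw":-0.067,"jaw":75},
    {"delta_pos":[4.48,-1.65,19],"yaw":-0.067,"jaw":75},
    {"delta_pos":[4.48,-1.65,19],"yaw":-0.067,"jaw":75},
  ],
)

```text
clock: 3.05
eef_pos: [567.4, -273.8, 90.8]
tcp_rot: [3.14, -0.001, 0.591]
contact_force: [0.3, 0.4, 0.4]
opening: 0.749
grasp_force: 0.0
```

```bash
python3 - <<'E'
from h import *
goal((566.2,-273.6),23,33.8)
p,d=vision.grab_frame("wrist"); cv2.imwrite("pics/w2.png",p[:,:,::-1])
E
```

```text
shift [-0.09 -0.09  6.78] yaw 0.001 q6 0.53 t 3.05
```

View pics/w2.png

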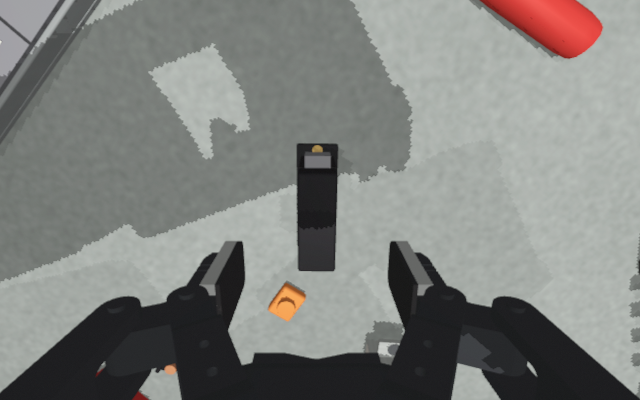

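```bash
python3 - <<'E'
from h import *
look("sensor",zmin=[(1,8),(45,60)])
print(vision.calibration("wrist")["extrinsics"].round(3).tolist(), r.sense()["eef_pos"])
E
```

```text
sensor 0.59 [316. 206.] 5017 z [ 3.2  4.3 53.3 54.5 54.9] [ 562.6 -276. ] [84.4 28.4] 33.7
  z 1 8 566 [ 566.8 -273.3] [74.1 27.6] 32.9 mean [ 588.2 -256.9    4.4]
  z 45 60 3857 [ 566.3 -273.7] [60.2 21.8] 33.3 mean [ 568.  -272.5   53.4]
sensor 0.22 [168. 370.] 149 z [ -0.9  13.6  45.   46.6 149.7] [ 449.9 -248.2] [174.4  12. ] 2.8
  z 45 60 68 [ 420.1 -252.1] [7.4 7. ] -44.5 mean [ 420.2 -251.7   45.7]
[[0.557, -0.796, -0.237, 627.4], [-0.83, -0.533, -0.162, -231.999], [0.003, 0.287, -0.958, 233.466], [0.0, 0.0, 0.0, 1.0]] [ 567.59822166 -273.859868     91.29184895]
```

play_rows(
  steps=[
    {"delta_pos":[0,0,3],"yaw":0,"jaw":75},
    {"delta_pos":[-0.1,-0.05,6],"yaw":0,"jaw":75},
    {"delta_pos":[-0.1,-0.05,6.8],"yaw":0,"jaw":75},
    {"delta_pos":[-0.1,-0.05,6.8],"yaw":0,"jaw":75},
    {"delta_pos":[-0.1,-0.05,6.8],"yaw":0,"jaw":15},
    {"delta_pos":[-0.1,-0.05,6.8],"yaw":0,"jaw":15},
    {"delta_pos":[-0.1,-0.05,6.8],"yaw":0,"jaw":15},
    {"delta_pos":[-0.1,-0.05,6.8],"yaw":0,"jaw":15},
  ],
  grip_force=35,
)

```text
clock: 4.0
eef_pos: [566.2, -273.8, 22.7]
tcp_rot: [3.14, -0.001, 0.591]
contact_force: [-0.2, 0.1, 7.2]
opening: 0.251
grasp_force: 37.0
```

play_rows(
  steps=[
    {"delta_pos":[0,0,0],"yaw":0,"jaw":15},
    {"delta_pos":[0,0,0],"yaw":0,"jaw":15},
    {"delta_pos":[0,0,-1],"yaw":0,"jaw":15},
    {"delta_pos":[0,0,-3],"yaw":0,"jaw":15},
    {"delta_pos":[0,0,-6],"yaw":0,"jaw":15},
    {"delta_pos":[0,0,-9],"yaw":0,"jaw":15},
    {"delta_pos":[0,0,-11],"yaw":0,"jaw":15},
    {"delta_pos":[0,0,-11],"yaw":0,"jaw":15},
  ],
)

```text
clock: 4.8
eef_pos: [567.2, -274.3, 135.1]
tcp_rot: [3.137, -0.003, 0.591]
contact_force: [-0.1, 1.1, -1.1]
opening: 0.253
grasp_force: 36.2
```

```bash
python3 - <<'E'
from h import *
goal((440,-40),200,-10)
E
```

```text
shift [  2.51 -26.51  -6.62] yaw 0.765 q6 0.53 t 4.8
```

```bash
python3 - <<'E'
from h import *
goal((530,0),260,-10)
E
```

```text
shift [ 12.23 -24.79 -12.58] yaw 0.765 q6 0.53 t 4.8
```

play_rows(
  steps=[
    {"delta_pos":[12.2,-24.8,-12.6],"yaw":0.765,"jaw":15},
    {"delta_pos":[12.2,-24.8,-12.6],"yaw":0.765,"jaw":15},
    {"delta_pos":[12.2,-24.8,-12.6],"yaw":0.765,"jaw":15},
    {"delta_pos":[12.2,-24.8,-12.6],"yaw":0.765,"jaw":15},
    {"delta_pos":[12.2,-24.8,-12.6],"yaw":0.765,"jaw":15},
    {"delta_pos":[12.2,-24.8,-12.6],"yaw":0.765,"jaw":15},
    {"delta_pos":[12.2,-24.8,-12.6],"yaw":0.765,"jaw":15},
    {"delta_pos":[12.2,-24.8,-12.6],"yaw":0.765,"jaw":15},
  ],
)

```text
clock: 5.6
eef_pos: [528.3, 1.7, 257.4]
tcp_rot: [3.142, -0.0, -0.171]
contact_force: [-1.1, -0.3, -2.0]
opening: 0.255
grasp_force: 36.1
```

```bash
python3 - <<'E'
from h import *
goal((530,0),260,-10)
p,d=vision.grab_frame("wrist"); W=cloud("wrist",d); cv2.imwrite("pics/w3.png",p[:,:,::-1]); np.savez("w3.npz",p=p,d=d,W=W)
for n in["nest_contactor","nest_fuse","nest_resistor","nest_sensor"]:
    for o in vision.cut_out("wrist",n)[:1]:
        g=o["region"]&(d>0); P=W[g]; P=P[P[:,2]<30]
        print(n,round(o["conf"],2),np.round(o["uv"]),np.percentile(P[:,2],[5,50,95]).round(1),*rect(P))
        Q=P[P[:,2]<7]; print("   floor",len(Q),*rect(Q),Q.mean(0).round(1))
E
```

```text
shift [ 0.2   0.14 -0.26] yaw 0.003 q6 1.74 t 5.6
nest_contactor 0.88 [196. 386.] [ 2.4 13.1 15.7] [257.  228.7] [97.7 59.1] 9.5
   floor 173 [252.4 217.8] [99.9 41.9] -9.5 [218.7 225.5   3.4]
nest_resistor 0.84 [356. 152.] [ 5.7  8.  19.7] [502.  -30.8] [122.4  87.6] -9.8
   floor 1886 [509.9 -25. ] [114.3  78.2] -14.1 [511.9 -36.8   6.2]
nest_sensor 0.64 [265. 158.] [ 5.8 17.9 19.7] [517.1  55.5] [122.6  85.9] -10.1
   floor 1565 [527.2  51.7] [112.7  52.1] -20.9 [519.9  54.4   6.2]
```

View pics/w3.png

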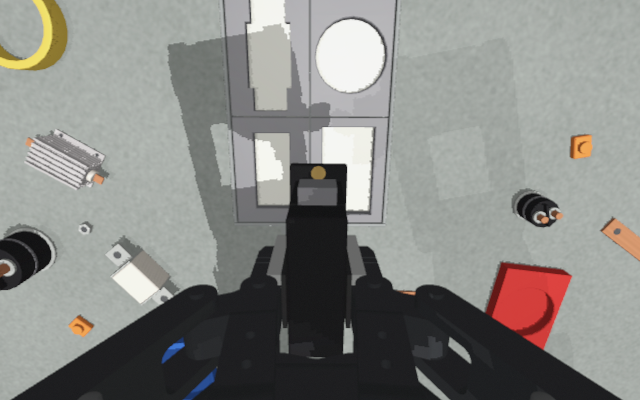

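play_rows(
  steps=[
    {"delta_pos":[-4,0,-4.5],"yaw":0,"jaw":15},
    {"delta_pos":[-8,0,-9],"yaw":0,"jaw":15},
    {"delta_pos":[-9,0,-13],"yaw":0,"jaw":15},
    {"delta_pos":[-9,0,-13],"yaw":0,"jaw":15},
    {"delta_pos":[-9,0,-13],"yaw":0,"jaw":15},
    {"delta_pos":[-9,0,-13],"yaw":0,"jaw":15},
    {"delta_pos":[-9,0,-13],"yaw":0,"jaw":15},
    {"delta_pos":[-9,0,-13],"yaw":0,"jaw":15},
  ],
)

```text
clock: 6.65
eef_pos: [439.8, 15.9, 385.7]
tcp_rot: [3.141, 0.003, -0.175]
contact_force: [-0.7, 0.2, -1.4]
opening: 0.255
grasp_force: 36.2
```

```bash
cat >> h.py <<'E'
def pockets(p,d,W,cam="wrist",ztop=18,near=(571,0)):
    k=vision.calibration(cam); K=k["mtx"]; E=k["extrinsics"]
    v,u=np.mgrid[:400,:640]
    ray=np.stack([(u-K[0,2])/K[0,0],(v-K[1,2])/K[1,1],np.ones(u.shape)],-1)@E[:3,:3].T
    T=E[:3,3]+ray*((ztop-E[2,3])/ray[...,2])[...,None]
    m=((W[...,2]<14)&(W[...,2]>2.5)&(np.hypot(T[...,0]-near[0],T[...,1]-near[1])<170)).astype(np.uint8)
    n,L,S,C=cv2.connectedComponentsWithStats(m,connectivity=4)
    for i in range(1,n):
        if S[i,4]>150:
            P=T[L==i]; print(S[i].tolist(),*rect(P),"mean",P.mean(0).round(1)[:2])
E
python3 - <<'E'
from h import *
p,d=vision.grab_frame("wrist"); W=cloud("wrist",d); cv2.imwrite("pics/w4.png",p[:,:,::-1])
pockets(p,d,W)
print(r.sense()["eef_pos"])
for n in["nest_contactor","nest_fuse","nest_resistor","nest_sensor"]:
    for o in vision.landmark_of("wrist",n)[:1]: print(n,o["conf"],np.round(o["uv"]),onplane("wrist",o["uv"],2)[:2].round(1))
p,d=vision.grab_frame("top"); pockets(p,d,cloud("top",d),"top")
E
```

```text
[260, 0, 35, 37, 1086] [606.8  39.8] [45.5 44.1] 80.0 mean [608.4  39.5]
[315, 0, 53, 22, 827] [601.2 -46.1] [69.4 25.5] 80.0 mean [603.7 -46.8]
[319, 50, 42, 75, 2948] [502.8 -28.5] [101.3  57.5] -10.1 mean [503.7 -28.8]
[265, 56, 29, 64, 1750] [517.4  55.7] [86.3 39.4] -10.0 mean [518.3  55.5]
[439.7883713   15.96438813 385.93470281]
nest_contactor 0.82 [206. 269.] [246.1 242.5]
nest_fuse 0.58 [336.  88.] [503.4 -24.7]
nest_resistor 0.91 [338.  90.] [500.6 -26.6]
nest_sensor 0.92 [283.  86.] [520.2  51.9]
[324, 186, 23, 26, 405] [483.5 -27.5] [61.  57.7] -9.8 mean [480.4 -25.3]
```

View pics/w4.png

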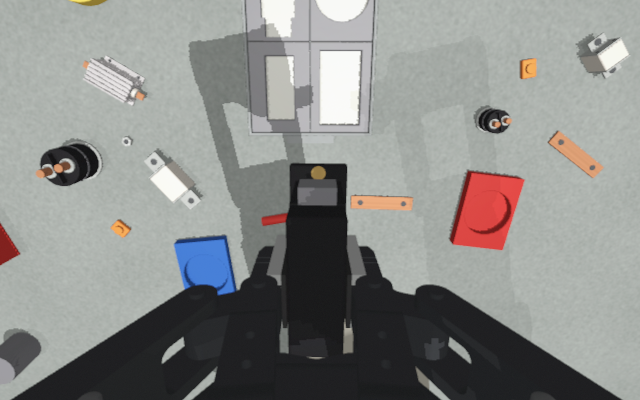

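The wrist view shows all four pockets: sensor (280,88), resistor (340,88), fuse (278,18) and contactor (340,10). The blue and red look-alikes lie clear of the tray. The measured pocket sizes match the given ones to within 2 mm.

```bash
python3 - <<'E'
from h import *
goal((517.5,55.7),28.5,-10)
E
```

```text
shift [ 6.97 -5.24 35.86] yaw 0.0 q6 1.78 t 6.95
```

play_rows(
  steps=[
    {"delta_pos":[3,-2.2,4],"yaw":0,"jaw":15},
    {"delta_pos":[6,-4.4,8],"yaw":0,"jaw":15},
    {"delta_pos":[6.97,-5.24,12],"yaw":0,"jaw":15},
    {"delta_pos":[6.97,-5.24,16],"yaw":0,"jaw":15},
    {"delta_pos":[6.97,-5.24,20],"yaw":0,"jaw":15},
    {"delta_pos":[6.97,-5.24,24],"yaw":0,"jaw":15},
    {"delta_pos":[6.97,-5.24,28],"yaw":0,"jaw":15},
    {"delta_pos":[6.97,-5.24,30],"yaw":0,"jaw":15},
  ],
)

```text
clock: 7.75
eef_pos: [515.8, 55.5, 84.2]
tcp_rot: [3.141, 0.004, -0.174]
contact_force: [-0.9, 0.5, -2.1]
opening: 0.253
grasp_force: 36.1
```

```bash
python3 - <<'E'
from h import *
goal((517.5,55.7),28.5,-10)
E
```

```text
shift [ 0.18 -0.05  5.57] yaw 0.001 q6 1.85 t 7.75
```

play_rows(
  steps=[
    {"delta_pos":[0.1,0,2],"yaw":0,"jaw":15},
    {"delta_pos":[0.1,0,4],"yaw":0,"jaw":15},
    {"delta_pos":[0.1,0,4.8],"yaw":0,"jaw":15},
    {"delta_pos":[0.1,0,5.0],"yaw":0,"jaw":15},
    {"delta_pos":[0.1,0,5.2],"yaw":0,"jaw":15},
    {"delta_pos":[0.1,0,5.3],"yaw":0,"jaw":15},
    {"delta_pos":[0.1,0,5.3],"yaw":0,"jaw":15},
    {"delta_pos":[0.1,0,5.3],"yaw":0,"jaw":15},
  ],
)

```text
clock: 8.55
eef_pos: [519.0, 55.5, 35.0]
tcp_rot: [-3.141, -0.001, -0.174]
contact_force: [0.3, -0.2, -0.8]
opening: 0.254
grasp_force: 36.1
```

```bash
python3 - <<'E'
from h import *
goal((517.5,55.7),28.5,-10)
E
```

```text
shift [-0.15  0.01  0.64] yaw 0.0 q6 1.85 t 8.55
```

play_rows(
  steps=[
    {"delta_pos":[-0.1,0,0.2],"yaw":0,"jaw":15},
    {"delta_pos":[-0.1,0,0.4],"yaw":0,"jaw":15},
    {"delta_pos":[-0.1,0,0.5],"yaw":0,"jaw":15},
    {"delta_pos":[-0.1,0,0.55],"yaw":0,"jaw":15},
    {"delta_pos":[-0.1,0,0.6],"yaw":0,"jaw":15},
    {"delta_pos":[-0.1,0,0.65],"yaw":0,"jaw":15},
    {"delta_pos":[-0.1,0,0.65],"yaw":0,"jaw":15},
    {"delta_pos":[-0.1,0,0.65],"yaw":0,"jaw":15},
  ],
)

```text
clock: 9.35
eef_pos: [517.7, 55.2, 30.3]
tcp_rot: [3.141, -0.0, -0.174]
contact_force: [-10.6, -4.8, 37.1]
opening: 0.249
grasp_force: 41.0
```

play_rows(
  steps=[
    {"delta_pos":[0,0,-0.1],"yaw":0,"jaw":15},
    {"delta_pos":[0,0,-0.15],"yaw":0,"jaw":15},
    {"delta_pos":[0,0,-0.15],"yaw":0,"jaw":60},
    {"delta_pos":[0,0,-0.15],"yaw":0,"jaw":60},
    {"delta_pos":[0,0,-0.15],"yaw":0,"jaw":60},
    {"delta_pos":[0,0,-2],"yaw":0,"jaw":60},
    {"delta_pos":[0,0,-6],"yaw":0,"jaw":60},
    {"delta_pos":[0,0,-10],"yaw":0,"jaw":60},
  ],
)

```text
clock: 10.15
eef_pos: [516.8, 55.6, 128.1]
tcp_rot: [3.141, 0.002, -0.174]
contact_force: [0.4, 0.2, 0.1]
opening: 0.598
grasp_force: 0.0
```

```bash
python3 - <<'E'
from h import *
goal((530,250),280,51)
E
```

```text
shift [ -2.1  -19.36 -15.2 ] yaw -1.064 q6 1.85 t 10.15
```

play_rows(
  steps=[
    {"delta_pos":[0.5,-1,-5],"yaw":0,"jaw":80},
    {"delta_pos":[1,-2.5,-10],"yaw":0,"jaw":80},
    {"delta_pos":[1.5,-4,-15],"yaw":0,"jaw":80},
    {"delta_pos":[1.5,-4,-20],"yaw":0,"jaw":80},
    {"delta_pos":[1.5,-4,-24],"yaw":0,"jaw":80},
    {"delta_pos":[1.5,-4,-25],"yaw":0,"jaw":80},
    {"delta_pos":[1.5,-4,-25],"yaw":0,"jaw":80},
    {"delta_pos":[1.5,-4,-25],"yaw":0,"jaw":80},
  ],
)

```text
clock: 10.95
eef_pos: [538.7, 92.3, 376.1]
tcp_rot: [3.141, 0.002, -0.174]
contact_force: [-0.6, -0.2, -0.6]
opening: 0.802
grasp_force: 0.0
```

```bash
python3 - <<'E'
from h import *
print(r.sense()["eef_pos"])
p,d,W=look("sensor","w5",zmin=[(8,14),(50,66)])
pockets(p,d,W)
for n,z in(("resistor",[(1,5),(25,36)]),("fuse",[(29,38),(12,24)]),("contactor",[(2,8),(46,56),(64,76)])): look(n,zmin=z)
goal((568,283),100,51)
E
```

```text
[538.65032173  92.3369726  376.13129843]
sensor 0.97 [342. 148.] 1026 z [ 9.9 11.4 60.2 62.  62.7] [514.9  57.4] [77.9 26.8] -12.3
  z 8 14 143 [516.   57.2] [74.5 26.8] -12.3 mean [527.1  62.8  11.7]
  z 50 66 735 [516.6  56.1] [59.8 22. ] -9.3 mean [518.1  56.3  60.5]
[329, 13, 34, 88, 2622] [638.7  33.7] [111.3  45. ] -9.3 mean [640.1  33.8]
[382, 30, 53, 57, 2356] [623.2 -50.3] [71.6 71.5] -9.9 mean [624.3 -50.2]
[314, 104, 115, 12, 164] [564.5   8.2] [161.9  15.3] 80.0 mean [572.1  15.6]
[380, 113, 44, 68, 2619] [502.7 -28.8] [99.4 57.1] -10.1 mean [504.2 -28.9]
[329, 118, 29, 59, 690] [517.2  55.7] [86.2 39.3] -10.3 mean [525.9  56.7]
resistor 0.67 [185. 138.] 1489 z [ 1.2  2.1 28.2 32.2 33.1] [570.2 285.2] [84.4 47.1] 41.7
  z 1 5 205 [572.7 272. ] [69.7 36.4] 14.7 mean [581.6 274.4   2.6]
  z 25 36 987 [569.4 286.7] [60.5 32.6] 47.9 mean [569.3 286.   29.7]
resistor 0.3 [354. 144.] 3667 z [ 6.4  7.4 19.4 21.  21.7] [517.8  55.9] [121.7  84.6] -10.0
fuse 0.76 [234. 231.] 1237 z [ 2.9 10.3 26.9 34.6 35.2] [413.1 246.3] [99.5 38.8] 22.9
  z 29 38 592 [412.6 246.4] [52.3 33.8] 28.9 mean [416.5 245.   33.4]
  z 12 24 510 [413.2 245.3] [100.1  33. ] 31.5 mean [418.5 245.7  18.4]
contactor 0.85 [136. 219.] 1877 z [-0.8  2.7 50.8 70.5 72.3] [455.  400.6] [100.7  60.6] -54.5
  z 2 8 176 [470.7 374.6] [61.  41.2] 24.4 mean [474.2 368.1   4.1]
  z 46 56 788 [466.5 383. ] [54.8 54.2] 14.4 mean [468.7 379.7  51.8]
  z 64 76 151 [466.2 383.8] [39.6 11.5] -83.7 mean [466.7 382.7  70.2]
shift [ -0.44 -19.28  27.72] yaw -1.064 q6 1.91 t 11.35
```

View pics/w5.png

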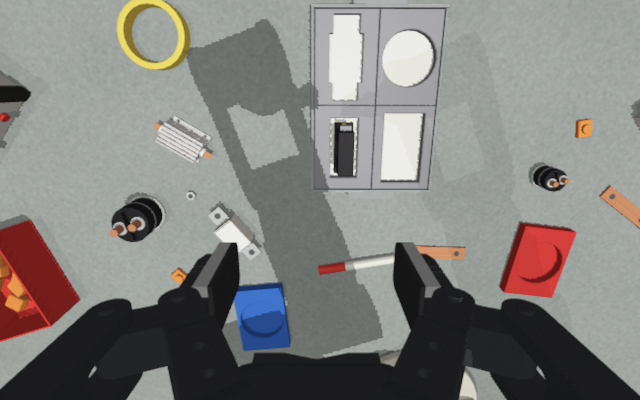

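The sensor stands in its pocket at (342,148), centred and straight. The fuse pocket is at (346,56), the contactor pocket at (408,58) and the resistor pocket at (401,146), all still empty. The resistor is next, at (184,140).

```bash
python3 - <<'E'
from h import *
goal((569.4,286.2),120,48)
E
```

```text
shift [ -0.36 -19.62  25.72] yaw -1.012 q6 1.91 t 11.35
```

play_rows(
  steps=[
    {"delta_pos":[-0.4,-4,3],"yaw":-0.15,"jaw":85},
    {"delta_pos":[-0.4,-8,7],"yaw":-0.3,"jaw":85},
    {"delta_pos":[-0.4,-12,11],"yaw":-0.45,"jaw":85},
    {"delta_pos":[-0.4,-16,15],"yaw":-0.6,"jaw":85},
    {"delta_pos":[-0.4,-19.6,19],"yaw":-0.75,"jaw":85},
    {"delta_pos":[-0.4,-19.6,23],"yaw":-0.9,"jaw":85},
    {"delta_pos":[-0.4,-19.6,25],"yaw":-1.01,"jaw":85},
    {"delta_pos":[-0.4,-19.6,25],"yaw":-1.01,"jaw":85},
  ],
)

```text
clock: 12.15
eef_pos: [566.4, 285.5, 123.0]
tcp_rot: [-3.139, 0.008, 0.838]
contact_force: [-1.2, -0.4, 0.5]
opening: 0.849
grasp_force: 0.0
```

```bash
python3 - <<'E'
from h import *
print(r.sense()["eef_pos"])
look("resistor",zmin=[(1,5),(12,20),(27,36)])
look("resistor",zmin=[(27,36)])
goal((569.4,286.2),8,48)
E
```

```text
[566.36982826 285.4868489  122.99779768]
resistor 0.77 [320. 182.] 5071 z [ 4.   5.  31.2 35.1 35.7] [570.3 286.5] [89.5 46.8] 49.3
  z 1 5 278 [567.6 283.4] [79.7 46.8] 49.3 mean [571.1 287.9   4.3]
  z 12 20 244 [567.1 290.6] [88.7 31.3] 39.0 mean [578.2 295.6  18.6]
  z 27 36 3574 [571.6 288.5] [63.8 32. ] 48.8 mean [571.8 288.5  32.5]
resistor 0.69 [491. 387.] 666 z [  9.2   9.7  21.4  37.8 188.5] [573.  134.3] [237.7  23.7] 80.2
  z 12 20 114 [551.4  42.5] [28.3 14.3] 86.8 mean [552.1  31.9  15.5]
resistor 0.72 [318. 184.] 5015 z [ 0.9  3.1 29.4 33.4 34. ] [569.8 287. ] [90.1 47.9] 48.3
  z 27 36 3425 [569.6 287.3] [60.6 32.1] 47.9 mean [570.7 288.3  30.9]
shift [-0.14 -0.1  12.21] yaw -0.005 q6 1.2 t 12.35
```

play_rows(
  steps=[
    {"delta_pos":[-0.05,-0.12,4],"yaw":0,"jaw":85},
    {"delta_pos":[-0.05,-0.12,8],"yaw":0,"jaw":85},
    {"delta_pos":[-0.05,-0.12,11],"yaw":0,"jaw":85},
    {"delta_pos":[-0.05,-0.12,12],"yaw":0,"jaw":85},
    {"delta_pos":[-0.05,-0.12,12.1],"yaw":0,"jaw":85},
    {"delta_pos":[-0.05,-0.12,12.1],"yaw":0,"jaw":85},
    {"delta_pos":[-0.05,-0.12,12.1],"yaw":0,"jaw":25},
    {"delta_pos":[-0.05,-0.12,12.1],"yaw":0,"jaw":25},
  ],
)

```text
clock: 13.15
eef_pos: [569.2, 287.1, 8.6]
tcp_rot: [3.141, -0.003, 0.836]
contact_force: [0.8, 0.2, 0.3]
opening: 0.524
grasp_force: 0.0
```

play_rows(
  steps=[
    {"delta_pos":[0,0,0],"yaw":0,"jaw":25},
    {"delta_pos":[0,0,0],"yaw":0,"jaw":25},
    {"delta_pos":[0,0,0],"yaw":0,"jaw":25},
    {"delta_pos":[0,0,0],"yaw":0,"jaw":25},
    {"delta_pos":[0,0,0],"yaw":0,"jaw":25},
    {"delta_pos":[0,0,-1],"yaw":0,"jaw":25},
    {"delta_pos":[0,0,-3],"yaw":0,"jaw":25},
    {"delta_pos":[0,0,-7],"yaw":0,"jaw":25},
  ],
)

```text
clock: 13.95
eef_pos: [565.9, 285.5, 75.3]
tcp_rot: [-3.139, 0.005, 0.836]
contact_force: [2.3, -0.0, -1.6]
opening: 0.363
grasp_force: 35.2
```

```bash
python3 - <<'E'
from h import *
print(r.sense()["eef_pos"])
goal((502.8,-28.7),120,-10)
E
```

```text
[565.85795334 285.52840902  75.29157091]
shift [-27.56  16.39  -4.36] yaw 1.01 q6 1.2 t 13.95
```

play_rows(
  steps=[
    {"delta_pos":[-2,1,-4],"yaw":0.12,"jaw":25},
    {"delta_pos":[-5,3,-7],"yaw":0.25,"jaw":25},
    {"delta_pos":[-9,5.4,-8],"yaw":0.4,"jaw":25},
    {"delta_pos":[-13,7.8,-8],"yaw":0.55,"jaw":25},
    {"delta_pos":[-17,10.2,-8],"yaw":0.7,"jaw":25},
    {"delta_pos":[-21,12.6,-8],"yaw":0.85,"jaw":25},
    {"delta_pos":[-25,15,-8],"yaw":1,"jaw":25},
    {"delta_pos":[-27.4,16.3,-8],"yaw":1.01,"jaw":25},
  ],
)

```text
clock: 14.75
eef_pos: [504.0, -28.6, 157.4]
tcp_rot: [3.141, 0.0, -0.181]
contact_force: [1.1, 0.2, -3.5]
opening: 0.365
grasp_force: 35.4
```

```bash
python3 - <<'E'
from h import *
vision.grab_frame("top");vision.grab_frame("top")
print(r.sense()["eef_pos"],r.sense()["opening"])
goal((502.8,-28.7),14.5,-10)
E
```

```text
[503.95146837 -28.81326227 157.27514754] 0.36770585661170074
shift [-0.11 -0.   14.28] yaw -0.003 q6 1.69 t 14.85
```

play_rows(
  steps=[
    {"delta_pos":[-0.1,0,4],"yaw":0,"jaw":25},
    {"delta_pos":[-0.1,0,8],"yaw":0,"jaw":25},
    {"delta_pos":[-0.1,0,11],"yaw":0,"jaw":25},
    {"delta_pos":[-0.1,0,13],"yaw":0,"jaw":25},
    {"delta_pos":[-0.1,0,13.4],"yaw":0,"jaw":25},
    {"delta_pos":[-0.1,0,13.5],"yaw":0,"jaw":25},
    {"delta_pos":[-0.1,0,13.5],"yaw":0,"jaw":25},
    {"delta_pos":[-0.1,0,13.5],"yaw":0,"jaw":25},
  ],
)

```text
clock: 15.65
eef_pos: [505.3, -25.7, 23.1]
tcp_rot: [-3.141, -0.002, -0.174]
contact_force: [-0.0, -0.6, -2.3]
opening: 0.367
grasp_force: 35.4
```

play_rows(
  steps=[
    {"delta_pos":[0,0,0.2],"yaw":0,"jaw":25},
    {"delta_pos":[0,0,0.3],"yaw":0,"jaw":25},
    {"delta_pos":[0,0,0.4],"yaw":0,"jaw":25},
    {"delta_pos":[0,0,0.5],"yaw":0,"jaw":25},
    {"delta_pos":[0,0,0.6],"yaw":0,"jaw":25},
    {"delta_pos":[0,0,0.65],"yaw":0,"jaw":25},
    {"delta_pos":[0,0,0.65],"yaw":0,"jaw":25},
    {"delta_pos":[0,0,0.65],"yaw":0,"jaw":25},
  ],
)

```text
clock: 16.45
eef_pos: [504.3, -25.8, 16.1]
tcp_rot: [3.142, 0.0, -0.174]
contact_force: [-4.1, -0.2, 12.9]
opening: 0.366
grasp_force: 37.4
```

```bash
python3 - <<'E'
from h import *
vision.grab_frame("top");
for i in range(2): 
    vision.grab_frame("wrist"); print(r.sense()["eef_pos"],r.sense()["contact_force"])
goal((502.8,-28.7),14.5,-10)
E
```

```text
[504.27412319 -25.78227581  16.11122553] [-4.54539559  1.31247298 11.7991539 ]
[504.31269353 -25.79427259  16.1189963 ] [-3.06715012  0.1220565  11.69079055]
shift [-0.1   0.31  0.16] yaw 0.0 q6 1.69 t 16.6
```

play_rows(
  steps=[
    {"delta_pos":[0,0,-0.4],"yaw":0,"jaw":25},
    {"delta_pos":[-0.1,0.3,-0.4],"yaw":0,"jaw":25},
    {"delta_pos":[-0.1,0.3,-0.4],"yaw":0,"jaw":25},
    {"delta_pos":[-0.1,0.3,-0.4],"yaw":0,"jaw":25},
    {"delta_pos":[-0.1,0.3,-0.4],"yaw":0,"jaw":25},
    {"delta_pos":[-0.1,0.3,-0.2],"yaw":0,"jaw":25},
    {"delta_pos":[-0.1,0.3,-0.1],"yaw":0,"jaw":25},
    {"delta_pos":[-0.1,0.3,-0.05],"yaw":0,"jaw":25},
  ],
)

```text
clock: 17.4
eef_pos: [502.7, -28.5, 16.1]
tcp_rot: [3.142, 0.0, -0.174]
contact_force: [-4.1, 0.8, 13.8]
opening: 0.371
grasp_force: 37.4
```

Good position. Release, go up and look towards the fuse.

play_rows(
  steps=[
    {"delta_pos":[0,0,0],"yaw":0,"jaw":62},
    {"delta_pos":[0,0,0],"yaw":0,"jaw":62},
    {"delta_pos":[0,0,0],"yaw":0,"jaw":62},
    {"delta_pos":[0,0,-2],"yaw":0,"jaw":62},
    {"delta_pos":[0,0,-6],"yaw":0,"jaw":62},
    {"delta_pos":[0,0,-10],"yaw":0,"jaw":62},
    {"delta_pos":[0,0,-14],"yaw":0,"jaw":62},
    {"delta_pos":[0,0,-15],"yaw":0,"jaw":62},
  ],
)

```text
clock: 18.2
eef_pos: [505.3, -28.7, 170.1]
tcp_rot: [-3.141, -0.007, -0.174]
contact_force: [0.9, -0.5, 1.1]
opening: 0.618
grasp_force: 0.0
```

```bash
python3 - <<'E'
from h import *
print(r.sense()["eef_pos"],r.sense()["opening"])
goal((412.9,245.8),130,29)
E
```

```text
[505.26643273 -28.67267694 170.05865955] 0.617839389772873
shift [-13.88 -25.43   3.93] yaw -0.68 q6 1.69 t 18.2
```

play_rows(
  steps=[
    {"delta_pos":[-2,-4,0],"yaw":-0.1,"jaw":85},
    {"delta_pos":[-4.2,-8,0],"yaw":-0.2,"jaw":85},
    {"delta_pos":[-6.4,-12,0],"yaw":-0.34,"jaw":85},
    {"delta_pos":[-8.6,-16,0],"yaw":-0.48,"jaw":85},
    {"delta_pos":[-10.8,-20,1],"yaw":-0.6,"jaw":85},
    {"delta_pos":[-13,-24,2],"yaw":-0.68,"jaw":85},
    {"delta_pos":[-13.9,-25.4,3],"yaw":-0.68,"jaw":85},
    {"delta_pos":[-13.9,-25.4,3.5],"yaw":-0.68,"jaw":85},
  ],
)

```text
clock: 19.0
eef_pos: [408.6, 247.3, 129.6]
tcp_rot: [-3.141, 0.001, 0.509]
contact_force: [-0.0, -0.3, -0.3]
opening: 0.852
grasp_force: 0.0
```

```bash
python3 - <<'E'
from h import *
vision.grab_frame("top");vision.grab_frame("top")
print(r.sense()["eef_pos"],r.sense()["tcp_rot"])
look("fuse",zmin=[(13,22),(29,38)])
goal((412.9,245.8),6,29)
E
```

```text
[409.21067019 245.26107431 129.80923338] [3.14126586e+00 2.09795455e-03 5.06951262e-01]
fuse 0.63 [633. 260.] 917 z [ 8.1 10.1 20.4 29.3 31.7] [473.2 -19.4] [56.5 28. ] 45.4
  z 13 22 305 [480.9 -11.8] [30.9 14.4] 24.2 mean [482.5 -10.   17.8]
  z 29 38 51 [473.8 -11.7] [16.9  4.3] 49.6 mean [475.3  -9.9  30.7]
fuse 0.6 [320. 179.] 5019 z [17.2 18.2 33.3 34.9 35.3] [408.2 244.4] [109.2  35.4] 31.4
  z 13 22 1735 [411.9 246.4] [100.2  32.6] 28.8 mean [421.2 251.5  19. ]
  z 29 38 3185 [412.3 246.6] [52.7 33.9] 28.3 mean [413.1 247.1  33.9]
shift [ 0.29  0.04 12.48] yaw -0.001 q6 1.6 t 19.2
```

play_rows(
  steps=[
    {"delta_pos":[0.26,-0.05,4],"yaw":0,"jaw":85},
    {"delta_pos":[0.26,-0.05,8],"yaw":0,"jaw":85},
    {"delta_pos":[0.26,-0.05,11],"yaw":0,"jaw":85},
    {"delta_pos":[0.26,-0.05,12.2],"yaw":0,"jaw":85},
    {"delta_pos":[0.26,-0.05,12.4],"yaw":0,"jaw":85},
    {"delta_pos":[0.26,-0.05,12.4],"yaw":0,"jaw":85},
    {"delta_pos":[0.26,-0.05,12.4],"yaw":0,"jaw":85},
    {"delta_pos":[0.26,-0.05,12.4],"yaw":0,"jaw":25},
  ],
  grip_force=45,
)

```text
clock: 20.0
eef_pos: [412.9, 247.9, 8.1]
tcp_rot: [-3.142, -0.002, 0.506]
contact_force: [0.1, 0.5, 0.1]
opening: 0.698
grasp_force: 0.0
```

play_rows(
  steps=[
    {"delta_pos":[0,0,0],"yaw":0,"jaw":25},
    {"delta_pos":[0,0,0],"yaw":0,"jaw":25},
    {"delta_pos":[0,0,0],"yaw":0,"jaw":25},
    {"delta_pos":[0,0,0],"yaw":0,"jaw":25},
    {"delta_pos":[0,0,0],"yaw":0,"jaw":25},
    {"delta_pos":[0,0,0],"yaw":0,"jaw":25},
    {"delta_pos":[0,0,0],"yaw":0,"jaw":25},
    {"delta_pos":[0,0,-0.3],"yaw":0,"jaw":25},
  ],
)

```text
clock: 20.8
eef_pos: [411.9, 247.4, 10.1]
tcp_rot: [-3.142, 0.0, 0.506]
contact_force: [0.3, -0.8, -2.1]
opening: 0.387
grasp_force: 45.3
```

```bash
python3 - <<'E'
from h import *
goal((638.7,33.7),150,-10)
E
```

```text
shift [  9.49  29.68 -14.  ] yaw 0.68 q6 1.6 t 20.8
```

play_rows(
  steps=[
    {"delta_pos":[0,0.5,-4],"yaw":0.05,"jaw":25},
    {"delta_pos":[1,3,-8],"yaw":0.15,"jaw":25},
    {"delta_pos":[2.3,7.2,-11.5],"yaw":0.25,"jaw":25},
    {"delta_pos":[3.7,11.6,-14],"yaw":0.35,"jaw":25},
    {"delta_pos":[5.1,16,-14],"yaw":0.48,"jaw":25},
    {"delta_pos":[6.5,20.4,-14],"yaw":0.6,"jaw":25},
    {"delta_pos":[7.9,24.8,-14],"yaw":0.68,"jaw":25},
    {"delta_pos":[9.2,28.8,-14],"yaw":0.68,"jaw":25},
  ],
)

```text
clock: 21.6
eef_pos: [633.0, 38.1, 149.8]
tcp_rot: [3.141, 0.0, -0.178]
contact_force: [0.8, 0.7, -2.9]
opening: 0.394
grasp_force: 46.3
```

```bash
python3 - <<'E'
from h import *
vision.grab_frame("top");vision.grab_frame("top")
print(r.sense()["eef_pos"],r.sense()["opening"])
goal((638.7,33.7),13.5,-9.9)
E
```

```text
[635.33799761  36.44526185 149.84721302] 0.38906364532167437
shift [ 0.34  0.2  13.64] yaw -0.004 q6 1.8 t 21.7
```

play_rows(
  steps=[
    {"delta_pos":[0.34,0.2,4],"yaw":0,"jaw":25},
    {"delta_pos":[0.34,0.2,8],"yaw":0,"jaw":25},
    {"delta_pos":[0.34,0.2,11],"yaw":0,"jaw":25},
    {"delta_pos":[0.34,0.2,12],"yaw":0,"jaw":25},
    {"delta_pos":[0.34,0.2,12.5],"yaw":0,"jaw":25},
    {"delta_pos":[0.34,0.2,12.7],"yaw":0,"jaw":25},
    {"delta_pos":[0.34,0.2,12.7],"yaw":0,"jaw":25},
    {"delta_pos":[0.34,0.2,12.7],"yaw":0,"jaw":25},
  ],
)

```text
clock: 22.5
eef_pos: [635.1, 37.7, 24.6]
tcp_rot: [-3.142, -0.0, -0.174]
contact_force: [-3.6, -0.7, 5.6]
opening: 0.386
grasp_force: 47.9
```

```bash
python3 - <<'E'
from h import *
vision.grab_frame("top")
print(r.sense()["eef_pos"],r.sense()["contact_force"])
goal((638.7,33.7),13.5,-9.9)
E
```

```text
[635.15868129  37.73152399  24.54520614] [-3.90491731 -1.64925717  7.26338711]
shift [0.42 0.34 1.1 ] yaw -0.001 q6 1.8 t 22.55
```

play_rows(
  steps=[
    {"delta_pos":[0,0,-0.8],"yaw":0,"jaw":25},
    {"delta_pos":[0.2,0.2,-0.8],"yaw":0,"jaw":25},
    {"delta_pos":[0.42,0.34,-0.8],"yaw":0,"jaw":25},
    {"delta_pos":[0.42,0.34,-0.8],"yaw":0,"jaw":25},
    {"delta_pos":[0.42,0.34,-0.8],"yaw":0,"jaw":25},
    {"delta_pos":[0.42,0.34,-0.8],"yaw":0,"jaw":25},
    {"delta_pos":[0.42,0.34,-0.8],"yaw":0,"jaw":25},
    {"delta_pos":[0.42,0.34,-0.8],"yaw":0,"jaw":25},
  ],
)

```text
clock: 23.35
eef_pos: [638.5, 33.4, 30.7]
tcp_rot: [3.142, 0.0, -0.174]
contact_force: [0.6, 0.1, -2.1]
opening: 0.392
grasp_force: 47.0
```

```bash
python3 - <<'E'
from h import *
p,d,W=look("fuse","w6",zmin=[(55,75),(30,60)])
print(r.sense()["eef_pos"],r.sense()["contact_force"])
goal((638.7,33.7),13.5,-9.9)
pockets(p,d,W)
E
```

```text
fuse 0.68 [315. 260.] 15691 z [30.8 38.1 55.8 58.7 59.3] [629.3  35.5] [113.   46.1] -9.9
  z 55 75 9433 [636.9  34.3] [53.  34.1] -10.1 mean [635.8  34.7  57. ]
  z 30 60 15525 [638.8  33.5] [93.6 37.2] -9.2 mean [646.   32.9  51.7]
[638.50766585  33.42755765  30.79884819] [ 0.2185437  -0.74178158 -3.36827845]
shift [ 0.01 -0.03  1.73] yaw -0.001 q6 1.79 t 23.45
[252, 108, 352, 5, 1355] [691.8 -25.5] [155.2   1.7] 80.0 mean [692.  -25.6]
[269, 124, 96, 107, 3860] [669.   28.5] [51.3 45. ] -10.0 mean [678.8  26.2]
[416, 166, 146, 133, 14535] [626.9 -50.5] [70.1 69.3] 62.5 mean [627.9 -50.3]
[423, 360, 25, 32, 333] [544.9 -14.3] [22.1 10.5] 28.8 mean [544.3 -16.2]
```

View pics/w6.png

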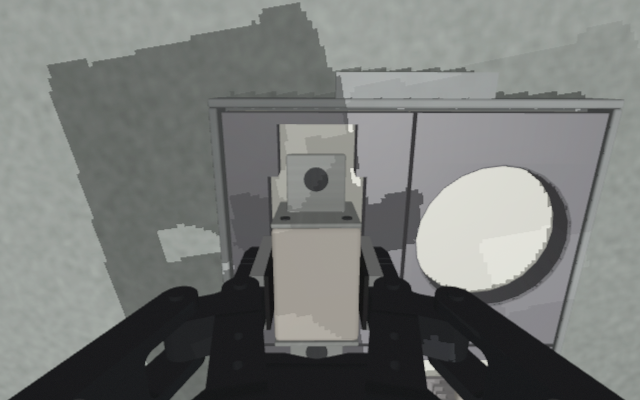

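The fuse is lined up over its pocket, with its tag (316,180) inside the slot (278–355).

play_rows(
  steps=[
    {"delta_pos":[0.1,0,0.4],"yaw":0,"jaw":25},
    {"delta_pos":[0.12,0,0.8],"yaw":0,"jaw":25},
    {"delta_pos":[0.12,0,1.2],"yaw":0,"jaw":25},
    {"delta_pos":[0.12,0,1.4],"yaw":0,"jaw":25},
    {"delta_pos":[0.12,0,1.5],"yaw":0,"jaw":25},
    {"delta_pos":[0.12,0,1.6],"yaw":0,"jaw":25},
    {"delta_pos":[0.12,0,1.7],"yaw":0,"jaw":25},
    {"delta_pos":[0.12,0,1.7],"yaw":0,"jaw":25},
  ],
)

```text
clock: 24.25
eef_pos: [640.4, 33.3, 17.9]
tcp_rot: [-3.141, -0.001, -0.174]
contact_force: [-14.6, -1.3, 41.2]
opening: 0.391
grasp_force: 78.1
```

```bash
python3 - <<'E'
from h import *
vision.grab_frame("top")
print(r.sense()["eef_pos"],r.sense()["contact_force"])
goal((639.5,33.7),13,-9.9)
E
```

```text
[640.41815285  33.35272285  17.96357413] [-14.07699637  -0.86471843  41.75783874]
shift [-0.1  -0.02  0.5 ] yaw -0.001 q6 1.79 t 24.3
```

play_rows(
  steps=[
    {"delta_pos":[0,0,-0.3],"yaw":0,"jaw":25},
    {"delta_pos":[0,0,-0.3],"yaw":0,"jaw":25},
    {"delta_pos":[0,0,-0.3],"yaw":0,"jaw":25},
    {"delta_pos":[0,0,-0.3],"yaw":0,"jaw":25},
    {"delta_pos":[0,0,-0.3],"yaw":0,"jaw":25},
    {"delta_pos":[0,0,-0.3],"yaw":0,"jaw":25},
    {"delta_pos":[0,0,-0.3],"yaw":0,"jaw":25},
    {"delta_pos":[0,0,-0.3],"yaw":0,"jaw":25},
  ],
)

```text
clock: 25.1
eef_pos: [640.1, 33.3, 18.7]
tcp_rot: [-3.141, -0.001, -0.174]
contact_force: [-6.9, -0.4, 19.9]
opening: 0.389
grasp_force: 63.4
```

```bash
python3 - <<'E'
from h import *
p,d,W=look("fuse","w7",zmin=[(36,60),(15,32)])
print(r.sense()["eef_pos"],r.sense()["contact_force"])
o=vision.cut_out("wrist","fuse")[0]["region"]
for r0 in range(130,360,15):
    g=o[r0]&(d[r0]>0); print(r0,g.sum(),W[r0][g].mean(0).round(1), end=" | ")
E
```

```text
fuse 0.79 [318. 261.] 15587 z [22.9 26.2 43.8 46.6 47.2] [635.6  34.8] [103.6  42.8] -8.3
  z 36 60 10963 [638.3  34.3] [53.3 34.2] -9.6 mean [640.7  34.   44.5]
  z 15 32 3802 [640.1  32.9] [94.8 33.5] -6.6 mean [673.4  28.4  27. ]
[640.07187542  33.33027708  18.73497596] [-6.66278377 -0.52786204 18.86036339]
130 0 [nan nan nan] | 145 0 [nan nan nan] | 160 59 [684.   26.5  26.3] | 175 59 [678.1  27.6  26.9] | 190 59 [671.9  28.7  27.3] | 205 76 [664.7  29.7  25. ] | 220 88 [663.6  29.9  39.1] | 235 89 [659.3  30.6  43.2] | 250 88 [653.5  31.7  43.7] | 265 84 [647.5  32.9  44.2] | 280 86 [641.4  33.8  44.6] | 295 83 [635.2  35.   45.2] | 310 83 [628.8  36.   45.7] | 325 84 [622.3  37.2  46.1] | 340 83 [614.8  38.3  45.6] | 355 35 [598.   41.3  35.2] | <stdin>:6: RuntimeWarning: Mean of empty slice.
  ret = um.true_divide(
```

View pics/w7.png

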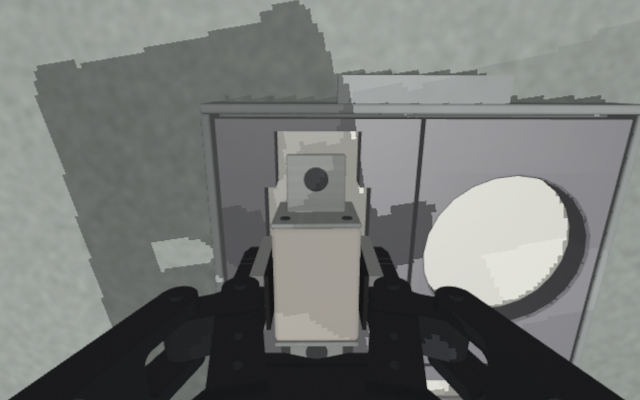

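The fingertips rest on the foam beside the narrow fuse pocket (270–368), because my grip is too low. I'll set the fuse on free bench beside the tray and re-grip it higher.

```bash
python3 - <<'E'
from h import *
goal((595,185),7.5,-9.9)
p,d=vision.grab_frame("top"); W=cloud("top",d)
m=(abs(W[...,0]-595)<75)&(abs(W[...,1]-185)<60); print(m.sum(), np.percentile(W[m][:,2],[1,50,90,99,100]).round(1))
E
```

```text
shift [ -7.07 -14.16   1.13] yaw -0.001 q6 1.79 t 25.25
691 [-6.8 -0.4  3.5  6.1  8.1]
```

play_rows(
  steps=[
    {"delta_pos":[0,0,-3],"yaw":0,"jaw":25},
    {"delta_pos":[0,0,-7],"yaw":0,"jaw":25},
    {"delta_pos":[-1,-2,-7],"yaw":0,"jaw":25},
    {"delta_pos":[-3,-6,-7],"yaw":0,"jaw":25},
    {"delta_pos":[-5,-10,-7],"yaw":0,"jaw":25},
    {"delta_pos":[-7,-14,-7],"yaw":0,"jaw":25},
    {"delta_pos":[-7,-14.2,-7],"yaw":0,"jaw":25},
    {"delta_pos":[-7,-14.2,-5],"yaw":0,"jaw":25},
  ],
)

```text
clock: 26.1
eef_pos: [596.9, 187.2, 68.7]
tcp_rot: [-3.14, -0.004, -0.171]
contact_force: [1.3, 0.2, -2.5]
opening: 0.39
grasp_force: 47.1
```

```bash
python3 - <<'E'
from h import *
vision.grab_frame("top")
print(r.sense()["eef_pos"])
goal((595,185),7.5,-9.9)
E
```

```text
[594.41400565 185.59763413  64.22767842]
shift [0.07 0.04 5.67] yaw 0.0 q6 2.04 t 26.15
```

play_rows(
  steps=[
    {"delta_pos":[0,0,3],"yaw":0,"jaw":25},
    {"delta_pos":[0,0,4.2],"yaw":0,"jaw":25},
    {"delta_pos":[0,0,4.6],"yaw":0,"jaw":25},
    {"delta_pos":[0,0,4.9],"yaw":0,"jaw":25},
    {"delta_pos":[0,0,5.1],"yaw":0,"jaw":25},
    {"delta_pos":[0,0,5.2],"yaw":0,"jaw":25},
    {"delta_pos":[0,0,5.3],"yaw":0,"jaw":25},
    {"delta_pos":[0,0,5.3],"yaw":0,"jaw":25},
  ],
)

```text
clock: 26.95
eef_pos: [595.6, 185.2, 14.2]
tcp_rot: [-3.141, -0.0, -0.174]
contact_force: [0.1, 1.0, -2.0]
opening: 0.385
grasp_force: 46.9
```

play_rows(
  steps=[
    {"delta_pos":[0,0,0.2],"yaw":0,"jaw":25},
    {"delta_pos":[0,0,0.4],"yaw":0,"jaw":25},
    {"delta_pos":[0,0,0.5],"yaw":0,"jaw":25},
    {"delta_pos":[0,0,0.6],"yaw":0,"jaw":25},
    {"delta_pos":[0,0,0.65],"yaw":0,"jaw":25},
    {"delta_pos":[0,0,0.7],"yaw":0,"jaw":25},
    {"delta_pos":[0,0,0.7],"yaw":0,"jaw":25},
    {"delta_pos":[0,0,0.7],"yaw":0,"jaw":25},
  ],
)

```text
clock: 27.75
eef_pos: [595.3, 185.2, 8.8]
tcp_rot: [-3.142, 0.0, -0.174]
contact_force: [-8.5, -1.3, 20.8]
opening: 0.388
grasp_force: 50.1
```

play_rows(
  steps=[
    {"delta_pos":[0,0,-0.2],"yaw":0,"jaw":65},
    {"delta_pos":[0,0,-0.2],"yaw":0,"jaw":65},
    {"delta_pos":[0,0,-0.2],"yaw":0,"jaw":65},
    {"delta_pos":[0,0,-0.9],"yaw":0,"jaw":65},
    {"delta_pos":[0,0,-0.9],"yaw":0,"jaw":65},
    {"delta_pos":[0,0,-0.9],"yaw":0,"jaw":65},
    {"delta_pos":[0,0,-0.9],"yaw":0,"jaw":65},
    {"delta_pos":[0,0,-0.9],"yaw":0,"jaw":65},
  ],
)

```text
clock: 28.55
eef_pos: [595.3, 185.1, 15.7]
tcp_rot: [3.142, 0.0, -0.174]
contact_force: [0.1, -0.8, 0.4]
opening: 0.65
grasp_force: 0.0
```

```bash
python3 - <<'E'
from h import *
p,d,W=look("fuse",zmin=[(30,38),(14,22)])
print(r.sense()["eef_pos"])
o=vision.cut_out("wrist","fuse")[0]["region"]
for r0 in range(150,360,30):
    g=o[r0]&(d[r0]>0); print(r0,g.sum(),np.median(W[r0][g],0).round(1), end=" | ")
E
```

```text
fuse 0.9 [315. 255.] 14497 z [ 1.4 17.6 32.9 34.2 34.6] [582.5 188.4] [118.5  43.2] -10.1
  z 30 38 9198 [591.6 186.6] [53.  34.1] -9.7 mean [593.6 186.2  33.3]
  z 14 22 4421 [591.1 186.5] [101.   33.9] -9.5 mean [610.8 183.3  18.5]
[595.3107593  185.16599633  15.73731766]
150 0 [nan nan nan] | 180 57 [629.9 180.   18.5] | 210 79 [616.9 182.3  19.5] | 240 83 [609.3 183.6  33.3] | 270 82 [596.3 185.7  33.3] | 300 81 [582.2 188.3  33.3] | 330 77 [567.1 190.5  33.3] |
  return _methods._mean(a, axis=axis, dtype=dtype,
  ret = um.true_divide(
```

play_rows(
  steps=[
    {"delta_pos":[-0.4,-0.06,0],"yaw":0,"jaw":65},
    {"delta_pos":[-0.4,-0.06,0],"yaw":0,"jaw":65},
    {"delta_pos":[-0.4,-0.06,0],"yaw":0,"jaw":65},
    {"delta_pos":[-0.4,-0.06,0],"yaw":0,"jaw":65},
    {"delta_pos":[-0.4,-0.06,0],"yaw":0,"jaw":25},
    {"delta_pos":[-0.4,-0.06,0],"yaw":0,"jaw":25},
    {"delta_pos":[-0.4,-0.06,0],"yaw":0,"jaw":25},
    {"delta_pos":[-0.4,-0.06,0],"yaw":0,"jaw":25},
  ],
  grip_force=60,
)

```text
clock: 29.5
eef_pos: [591.9, 186.6, 16.2]
tcp_rot: [-3.141, -0.001, -0.174]
contact_force: [-0.3, 0.1, 3.8]
opening: 0.384
grasp_force: 61.2
```

play_rows(
  steps=[
    {"delta_pos":[0,0,0],"yaw":0,"jaw":25},
    {"delta_pos":[0,0,0],"yaw":0,"jaw":25},
    {"delta_pos":[0,0,0],"yaw":0,"jaw":25},
    {"delta_pos":[0,0,-1],"yaw":0,"jaw":25},
    {"delta_pos":[0,0,-4],"yaw":0,"jaw":25},
    {"delta_pos":[0,0,-6],"yaw":0,"jaw":25},
    {"delta_pos":[0,0,-6],"yaw":0,"jaw":25},
    {"delta_pos":[0,0,-6],"yaw":0,"jaw":25},
  ],
)

```text
clock: 30.3
eef_pos: [591.3, 186.3, 75.7]
tcp_rot: [3.142, 0.0, -0.174]
contact_force: [-0.1, -0.0, -2.4]
opening: 0.386
grasp_force: 60.5
```

```bash
python3 - <<'E'
from h import *
p,d,W=look("fuse",zmin=[(75,110)])
print(r.sense()["eef_pos"])
goal((638.7,33.7),40,-9.9)
E
```

```text
fuse 0.65 [317. 248.] 14403 z [69.9 76.4 91.6 92.9 93.3] [557.3 192.7] [168.1  58.8] -10.2
  z 75 110 14162 [590.4 186.9] [100.8  34.1] -10.0 mean [598.9 185.5  87.2]
[590.46159406 186.08679554  74.52345046]
shift [ 7.4  14.17  3.45] yaw -0.001 q6 2.05 t 30.4
```

play_rows(
  steps=[
    {"delta_pos":[2,4,0],"yaw":0,"jaw":25},
    {"delta_pos":[4,8,0],"yaw":0,"jaw":25},
    {"delta_pos":[6,11.5,0],"yaw":0,"jaw":25},
    {"delta_pos":[7.4,14.15,0],"yaw":0,"jaw":25},
    {"delta_pos":[7.4,14.15,0],"yaw":0,"jaw":25},
    {"delta_pos":[7.4,14.15,1.5],"yaw":0,"jaw":25},
    {"delta_pos":[7.4,14.15,3],"yaw":0,"jaw":25},
    {"delta_pos":[7.4,14.15,3.4],"yaw":0,"jaw":25},
  ],
)

```text
clock: 31.2
eef_pos: [637.4, 35.3, 38.5]
tcp_rot: [3.141, 0.005, -0.173]
contact_force: [0.2, -0.1, -2.8]
opening: 0.382
grasp_force: 60.6
```

```bash
python3 - <<'E'
from h import *
vision.grab_frame("top");vision.grab_frame("top")
print(r.sense()["eef_pos"])
goal((638.7,33.7),21.5,-9.9)
E
```

```text
[638.37867319  35.23655067  39.91648727]
shift [0.06 0.14 1.84] yaw -0.0 q6 1.8 t 31.3
```

play_rows(
  steps=[
    {"delta_pos":[0.05,0.14,0.3],"yaw":0,"jaw":25},
    {"delta_pos":[0.05,0.14,0.8],"yaw":0,"jaw":25},
    {"delta_pos":[0.05,0.14,1.2],"yaw":0,"jaw":25},
    {"delta_pos":[0.05,0.14,1.4],"yaw":0,"jaw":25},
    {"delta_pos":[0.05,0.14,1.6],"yaw":0,"jaw":25},
    {"delta_pos":[0.05,0.14,1.8],"yaw":0,"jaw":25},
    {"delta_pos":[0.05,0.14,1.8],"yaw":0,"jaw":25},
    {"delta_pos":[0.05,0.14,1.8],"yaw":0,"jaw":25},
  ],
)

```text
clock: 32.1
eef_pos: [640.3, 32.8, 24.2]
tcp_rot: [-3.141, -0.0, -0.174]
contact_force: [-1.5, 0.3, 1.8]
opening: 0.38
grasp_force: 61.1
```

```bash
python3 - <<'E'
from h import *
p,d,W=look("fuse",zmin=[(36,60),(14,30)])
print(r.sense()["eef_pos"],r.sense()["contact_force"])
goal((638.7,33.7),21.5,-9.9)
E
```

```text
fuse 0.56 [316. 244.] 14525 z [15.3 25.6 40.9 42.2 42.6] [638.7  34. ] [103.6  42.1] -10.5
  z 36 60 9429 [640.6  33.5] [53.5 34. ] -10.1 mean [642.8  33.1  41.3]
  z 14 30 4595 [639.8  33.2] [101.   40.2] -10.9 mean [659.3  30.2  26.3]
[640.32816977  32.77282107  24.18406081] [-0.28567022  0.02149804  1.77857863]
shift [-0.18 -0.06  0.27] yaw -0.001 q6 1.79 t 32.2
```

play_rows(
  steps=[
    {"delta_pos":[-0.15,-0.05,-0.1],"yaw":0,"jaw":25},
    {"delta_pos":[-0.15,-0.05,0],"yaw":0,"jaw":25},
    {"delta_pos":[-0.15,-0.05,0.1],"yaw":0,"jaw":25},
    {"delta_pos":[-0.15,-0.05,0.15],"yaw":0,"jaw":25},
    {"delta_pos":[-0.15,-0.05,0.2],"yaw":0,"jaw":25},
    {"delta_pos":[-0.15,-0.05,0.25],"yaw":0,"jaw":25},
    {"delta_pos":[-0.15,-0.05,0.25],"yaw":0,"jaw":25},
    {"delta_pos":[-0.15,-0.05,0.25],"yaw":0,"jaw":25},
  ],
)

```text
clock: 33.0
eef_pos: [638.7, 33.6, 24.1]
tcp_rot: [-3.142, 0.0, -0.174]
contact_force: [-11.2, 0.2, 28.2]
opening: 0.388
grasp_force: 64.6
```

play_rows(
  steps=[
    {"delta_pos":[0,0,-0.2],"yaw":0,"jaw":25},
    {"delta_pos":[0,0,-0.2],"yaw":0,"jaw":65},
    {"delta_pos":[0,0,-0.2],"yaw":0,"jaw":65},
    {"delta_pos":[0,0,-0.2],"yaw":0,"jaw":65},
    {"delta_pos":[0,0,-3],"yaw":0,"jaw":65},
    {"delta_pos":[0,0,-7],"yaw":0,"jaw":65},
    {"delta_pos":[0,0,-11],"yaw":0,"jaw":65},
    {"delta_pos":[0,0,-15],"yaw":0,"jaw":65},
  ],
)

```text
clock: 33.8
eef_pos: [638.5, 33.5, 172.4]
tcp_rot: [3.141, 0.001, -0.174]
contact_force: [0.4, -0.0, -0.5]
opening: 0.65
grasp_force: 0.0
```

```bash
python3 - <<'E'
from h import *
goal((540,90),370,-10)
E
```

```text
shift [-10.7   -3.85 -19.75] yaw 0.0 q6 1.8 t 33.8
```

play_rows(
  steps=[
    {"delta_pos":[-2,-1,-4],"yaw":0,"jaw":100},
    {"delta_pos":[-4,-2,-8],"yaw":0,"jaw":100},
    {"delta_pos":[-6.5,-3,-12],"yaw":0,"jaw":100},
    {"delta_pos":[-9,-3.8,-16],"yaw":0,"jaw":100},
    {"delta_pos":[-10.5,-3.8,-19],"yaw":0,"jaw":100},
    {"delta_pos":[-10.7,-3.8,-19.7],"yaw":0,"jaw":100},
    {"delta_pos":[-10.7,-3.8,-19.7],"yaw":0,"jaw":100},
    {"delta_pos":[-10.7,-3.8,-19.7],"yaw":0,"jaw":100},
  ],
)

```text
clock: 34.6
eef_pos: [540.0, 89.2, 366.8]
tcp_rot: [3.141, 0.002, -0.174]
contact_force: [-0.3, 0.2, -0.2]
opening: 0.999
grasp_force: 0.0
```

```bash
python3 - <<'E'
from h import *
vision.grab_frame("top")
p,d,W=look("fuse","w8",zmin=[(36,60)])
pockets(p,d,W)
look("resistor",zmin=[(8,12),(33,44)])
look("contactor",zmin=[(46,56),(64,76)])
p2,d2=vision.grab_frame("wrist"); o=vision.cut_out("wrist","contactor")[0]["region"]
m=(W[...,2]>64)&(W[...,2]<80)&o&(d>0)
print(rect(W[m]), W[m].mean(0))
goal((466.5,383),160,-6)
E
```

```text
fuse 0.95 [343.  58.] 1745 z [24.6 25.3 40.5 42.5 43.1] [639.7  34.9] [99.  33.4] -9.7
  z 36 60 1115 [639.  35.] [51.6 33.4] -9.9 mean [639.2  35.   41.2]
[327, 13, 35, 89, 845] [639.6  33.9] [110.4  45.2] -10.0 mean [640.5  35.6]
[381, 30, 54, 58, 2438] [624.  -50.4] [71.7 71.6] -10.0 mean [625.  -50.2]
[379, 115, 45, 69, 1384] [502.8 -28.6] [99.3 57.2] -10.0 mean [507.5 -27.6]
[328, 120, 29, 59, 688] [518.   55.7] [84.7 39.6] -10.0 mean [527.   57.4]
resistor 0.66 [400. 153.] 1545 z [ 8.6  9.9 36.2 40.5 41.2] [503.4 -23.9] [88.1 45.5] -16.6
  z 8 12 227 [507.6 -18.1] [71.7 42.7] -31.9 mean [508.5 -10.6  10.3]
  z 33 44 1012 [502.5 -27.3] [59.9 32.5] -10.1 mean [503.  -27.1  37.9]
contactor 0.74 [133. 221.] 1889 z [ 1.4  3.6 50.9 70.5 72.1] [457.7 401.9] [101.3  60.9] -66.1
  z 46 56 807 [467.  382.7] [54.8 54.2] -76.1 mean [468.8 379.4  52. ]
  z 64 76 154 [466. 383.] [38.7 11.7] -82.6 mean [466.7 382.1  70. ]
(array([465.7, 382.1]), array([37.1, 12. ]), -83.4) [466.73317934 379.93972414  69.49777034]
shift [-12.32 -27.64  20.8 ] yaw -0.07 q6 1.91 t 35.05
```

View pics/w8.png

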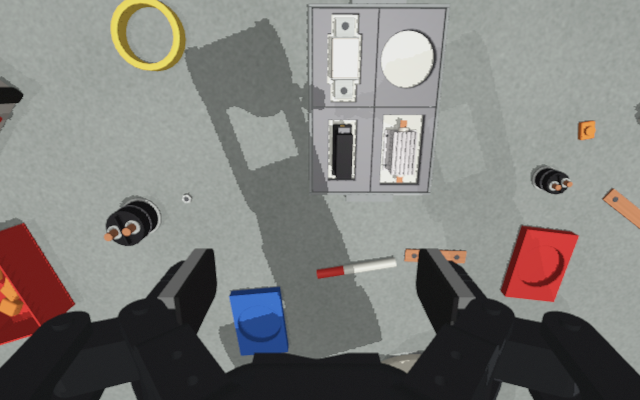

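All three placed parts sit centred in their pockets: fuse (345,58), sensor (342,150) and resistor (401,150). The contactor remains, at (130,223), with its pocket at (407,58).

```bash
python3 - <<'E'
from h import *
goal((466.5,382.8),180,24)
E
```

```text
shift [-12.32 -27.62  18.8 ] yaw -0.593 q6 1.91 t 35.05
```

play_rows(
  steps=[
    {"delta_pos":[-1.6,-3.6,2],"yaw":-0.1,"jaw":100},
    {"delta_pos":[-3.2,-7.2,5],"yaw":-0.2,"jaw":100},
    {"delta_pos":[-4.9,-11,8],"yaw":-0.3,"jaw":100},
    {"delta_pos":[-6.6,-15,11],"yaw":-0.4,"jaw":100},
    {"delta_pos":[-8.4,-19,14],"yaw":-0.5,"jaw":100},
    {"delta_pos":[-10.2,-23,17],"yaw":-0.59,"jaw":100},
    {"delta_pos":[-12,-27,18.8],"yaw":-0.59,"jaw":100},
    {"delta_pos":[-12.3,-27.6,18.8],"yaw":-0.59,"jaw":100},
  ],
)

```text
clock: 35.85
eef_pos: [464.3, 385.3, 177.4]
tcp_rot: [3.142, 0.003, 0.418]
contact_force: [1.3, -0.9, 0.6]
opening: 1.001
grasp_force: 0.0
```

```bash
python3 - <<'E'
from h import *
vision.grab_frame("top");vision.grab_frame("top");vision.grab_frame("top")
print(r.sense()["eef_pos"],r.sense()["tcp_rot"])
p,d,W=look("contactor","w9",zmin=[(2,7),(47,54),(66,76)])
goal((466.5,382.8),18,24)
E
```

```text
[466.47754652 382.99939717 180.20436454] [3.14110384e+00 4.93676833e-04 4.17417998e-01]
contactor 0.88 [316. 171.] 4146 z [ 2.1  4.  52.1 71.7 72.8] [463.8 387.7] [71.3 58.4] -34.5
  z 2 7 324 [479.3 390.3] [61.3 31.5] -64.0 mean [484.9 392.3   4. ]
  z 47 54 2241 [466.7 384.2] [54.6 54.2] -64.0 mean [468.6 384.8  51.9]
  z 66 76 404 [466.3 383.9] [39.6 11.4] -83.0 mean [466.8 384.4  71.5]
shift [-0.05 -0.11 16.31] yaw -0.003 q6 1.84 t 36.1
```

View pics/w9.png

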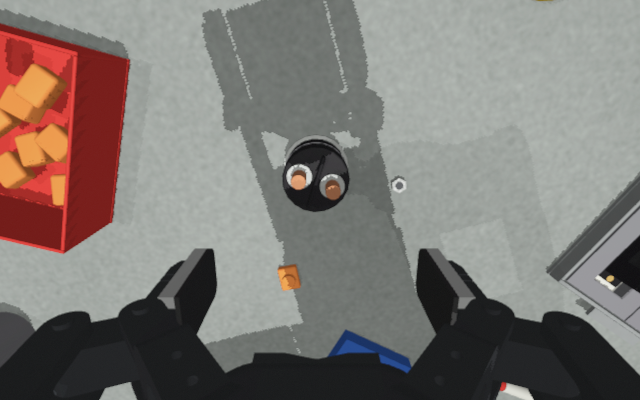

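The contactor is at (317,175), between the fingers. The nut at (398,186) and the orange clip at (289,277) lie clear of where the fingers come down.

play_rows(
  steps=[
    {"delta_pos":[0,-0.2,4],"yaw":0,"jaw":100},
    {"delta_pos":[0,-0.2,8],"yaw":0,"jaw":100},
    {"delta_pos":[0,-0.2,11],"yaw":0,"jaw":100},
    {"delta_pos":[0,-0.2,13],"yaw":0,"jaw":100},
    {"delta_pos":[0,-0.2,15],"yaw":0,"jaw":100},
    {"delta_pos":[0,-0.2,16.2],"yaw":0,"jaw":100},
    {"delta_pos":[0,-0.2,16.2],"yaw":0,"jaw":100},
    {"delta_pos":[0,-0.2,16.2],"yaw":0,"jaw":100},
  ],
  grip_force=70,
)

```text
clock: 36.9
eef_pos: [466.7, 384.3, 19.3]
tcp_rot: [-3.141, -0.001, 0.415]
contact_force: [0.2, 0.4, 0.0]
opening: 1.004
grasp_force: 0.0
```

play_rows(
  steps=[
    {"delta_pos":[0,0,0],"yaw":0,"jaw":45},
    {"delta_pos":[0,0,0],"yaw":0,"jaw":45},
    {"delta_pos":[0,0,0],"yaw":0,"jaw":45},
    {"delta_pos":[0,0,0],"yaw":0,"jaw":45},
    {"delta_pos":[0,0,0],"yaw":0,"jaw":45},
    {"delta_pos":[0,0,0],"yaw":0,"jaw":45},
    {"delta_pos":[0,0,0],"yaw":0,"jaw":45},
    {"delta_pos":[0,0,0],"yaw":0,"jaw":45},
  ],
)

```text
clock: 37.7
eef_pos: [466.6, 385.0, 19.9]
tcp_rot: [-3.141, -0.002, 0.416]
contact_force: [-1.2, -2.2, 8.7]
opening: 0.639
grasp_force: 72.8
```

play_rows(
  steps=[
    {"delta_pos":[0,0,-0.5],"yaw":0,"jaw":45},
    {"delta_pos":[0,0,-2],"yaw":0,"jaw":45},
    {"delta_pos":[0,0,-5],"yaw":0,"jaw":45},
    {"delta_pos":[0,0,-9],"yaw":0,"jaw":45},
    {"delta_pos":[0,0,-12],"yaw":0,"jaw":45},
    {"delta_pos":[0,0,-13],"yaw":0,"jaw":45},
    {"delta_pos":[0,0,-13],"yaw":0,"jaw":45},
    {"delta_pos":[0,0,-13],"yaw":0,"jaw":45},
  ],
)

```text
clock: 38.5
eef_pos: [465.1, 383.9, 147.2]
tcp_rot: [3.141, 0.002, 0.416]
contact_force: [-0.4, -0.3, -5.6]
opening: 0.636
grasp_force: 75.0
```

```bash
python3 - <<'E'
from h import *
p,d,W=look("contactor",zmin=[(155,168),(174,195)])
print(r.sense()["eef_pos"])
goal((623.7,-50.4),150,97)
E
```

```text
contactor 0.61 [315. 271.] 20469 z [128.8 130.3 178.3 198.  198.8] [387.4 356.5] [222.  125.5] 28.0
  z 155 168 1425 [479.8 391.5] [54.8 21.9] -66.2 mean [485.  393.8 161.2]
  z 174 195 13589 [464.  384.9] [55.5 54.4] -27.8 mean [469.3 386.2 180.6]
[464.83543968 383.65734935 146.44117285]
shift [-3.   46.12 -0.31] yaw -1.277 q6 1.84 t 38.6
```

play_rows(
  steps=[
    {"delta_pos":[0,3,0],"yaw":-0.1,"jaw":45},
    {"delta_pos":[-0.4,6.5,0],"yaw":-0.2,"jaw":45},
    {"delta_pos":[-0.7,10.5,0],"yaw":-0.32,"jaw":45},
    {"delta_pos":[-1,14.5,0],"yaw":-0.44,"jaw":45},
    {"delta_pos":[-1.3,18.5,0],"yaw":-0.56,"jaw":45},
    {"delta_pos":[-1.5,22.5,0],"yaw":-0.68,"jaw":45},
    {"delta_pos":[-1.7,26.5,0],"yaw":-0.8,"jaw":45},
    {"delta_pos":[-2,30,0],"yaw":-0.9,"jaw":45},
  ],
)

```text
clock: 39.4
eef_pos: [568.5, 99.9, 146.8]
tcp_rot: [-3.139, 0.001, 1.32]
contact_force: [0.3, -0.2, -3.9]
opening: 0.636
grasp_force: 75.3
```

```bash
python3 - <<'E'
from h import *
vision.grab_frame("top")
print(r.sense()["eef_pos"])
goal((623.7,-50.4),120,97)
E
```

```text
[569.99582263  95.8323708  146.84519632]
shift [-12.88   8.75   2.72] yaw -0.367 q6 0.41 t 39.45
```

play_rows(
  steps=[
    {"delta_pos":[-3,2.2,0],"yaw":-0.1,"jaw":45},
    {"delta_pos":[-6,4.4,0],"yaw":-0.2,"jaw":45},
    {"delta_pos":[-9,6.4,0],"yaw":-0.3,"jaw":45},
    {"delta_pos":[-12,8.2,0],"yaw":-0.365,"jaw":45},
    {"delta_pos":[-12.8,8.7,1],"yaw":-0.365,"jaw":45},
    {"delta_pos":[-12.8,8.7,3],"yaw":-0.365,"jaw":45},
    {"delta_pos":[-12.8,8.7,5],"yaw":-0.365,"jaw":45},
    {"delta_pos":[-12.8,8.7,6],"yaw":-0.365,"jaw":45},
  ],
)

```text
clock: 40.25
eef_pos: [618.5, -43.3, 85.0]
tcp_rot: [-3.137, -0.001, 1.68]
contact_force: [-0.7, -0.9, -4.6]
opening: 0.64
grasp_force: 75.7
```

```bash
python3 - <<'E'
from h import *
vision.grab_frame("top");vision.grab_frame("top");vision.grab_frame("top")
print(r.sense()["eef_pos"])
goal((623.7,-50.4),26,97)
E
```

```text
[619.7437616  -43.30991507  87.13665522]
shift [-0.75  0.33  6.11] yaw -0.012 q6 -0.18 t 40.4
```

play_rows(
  steps=[
    {"delta_pos":[-0.4,0.2,0],"yaw":-0.012,"jaw":45},
    {"delta_pos":[-0.75,0.33,1],"yaw":-0.012,"jaw":45},
    {"delta_pos":[-0.75,0.33,2.5],"yaw":-0.012,"jaw":45},
    {"delta_pos":[-0.75,0.33,3.5],"yaw":-0.012,"jaw":45},
    {"delta_pos":[-0.75,0.33,4],"yaw":-0.012,"jaw":45},
    {"delta_pos":[-0.75,0.33,4.1],"yaw":-0.012,"jaw":45},
    {"delta_pos":[-0.75,0.33,4.1],"yaw":-0.012,"jaw":45},
    {"delta_pos":[-0.75,0.33,4.1],"yaw":-0.012,"jaw":45},
  ],
)

```text
clock: 41.2
eef_pos: [625.1, -50.9, 47.7]
tcp_rot: [3.141, 0.0, 1.693]
contact_force: [0.3, 0.5, -4.0]
opening: 0.639
grasp_force: 75.7
```

```bash
python3 - <<'E'
from h import *
vision.grab_frame("top")
p,d,W=look("contactor","w10",zmin=[(72,83),(94,105)])
print(r.sense()["eef_pos"],r.sense()["contact_force"])
goal((623.7,-50.4),26,97)
E
```

```text
contactor 0.75 [316. 274.] 20284 z [ 30.4  31.8  79.5  99.2 100. ] [636.6 -82.3] [129.4  61.7] -70.1
  z 72 83 10838 [623.6 -49.9] [55.5 53.8] 44.9 mean [623.9 -43.4  79.6]
  z 94 105 2389 [624.3 -50.3] [39.9 12.6] -9.8 mean [623.4 -48.9  98.5]
[625.06588229 -50.92612583  47.83055897] [ 0.0101852  -0.20211914 -4.41678334]
shift [ 0.07 -0.13  2.18] yaw -0.0 q6 -0.21 t 41.35
```

View pics/w10.png

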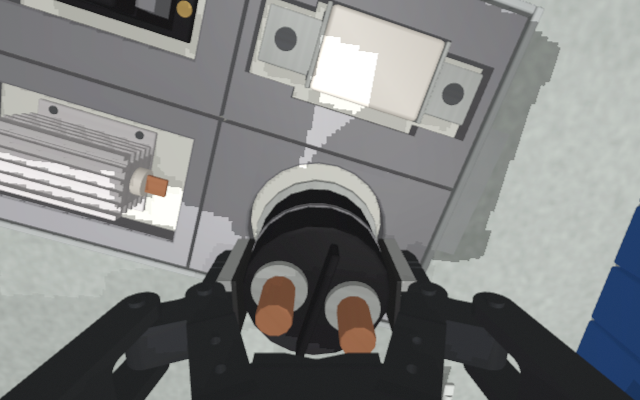

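The contactor hangs centred over its round pocket (316,205), with the fuse and resistor seated beside it.

play_rows(
  steps=[
    {"delta_pos":[0.03,-0.05,0.6],"yaw":0,"jaw":45},
    {"delta_pos":[0.03,-0.05,1.2],"yaw":0,"jaw":45},
    {"delta_pos":[0.03,-0.05,1.5],"yaw":0,"jaw":45},
    {"delta_pos":[0.03,-0.05,1.7],"yaw":0,"jaw":45},
    {"delta_pos":[0.03,-0.05,1.85],"yaw":0,"jaw":45},
    {"delta_pos":[0.03,-0.05,1.95],"yaw":0,"jaw":45},
    {"delta_pos":[0.03,-0.05,2.0],"yaw":0,"jaw":45},
    {"delta_pos":[0.03,-0.05,2.0],"yaw":0,"jaw":45},
  ],
)

```text
clock: 42.15
eef_pos: [624.2, -50.7, 27.9]
tcp_rot: [-3.142, 0.0, 1.693]
contact_force: [-3.2, -0.8, 3.5]
opening: 0.636
grasp_force: 76.7
```

Light contact just begun (about 8 N over the hanging weight). Press a little more to confirm the floor, then release.

play_rows(
  steps=[
    {"delta_pos":[0,0,0.1],"yaw":0,"jaw":45},
    {"delta_pos":[0,0,0.1],"yaw":0,"jaw":45},
    {"delta_pos":[0,0,0.2],"yaw":0,"jaw":45},
    {"delta_pos":[0,0,0.2],"yaw":0,"jaw":45},
    {"delta_pos":[0,0,0.2],"yaw":0,"jaw":45},
    {"delta_pos":[0,0,0.2],"yaw":0,"jaw":45},
    {"delta_pos":[0,0,0.2],"yaw":0,"jaw":45},
    {"delta_pos":[0,0,0.2],"yaw":0,"jaw":45},
  ],
)

```text
clock: 42.95
eef_pos: [624.2, -50.8, 27.8]
tcp_rot: [3.141, 0.0, 1.693]
contact_force: [-10.2, -0.1, 24.8]
opening: 0.634
grasp_force: 79.1
```

play_rows(
  steps=[
    {"delta_pos":[0,0,0],"yaw":0,"jaw":45},
    {"delta_pos":[0,0,0],"yaw":0,"jaw":85},
    {"delta_pos":[0,0,0],"yaw":0,"jaw":85},
    {"delta_pos":[0,0,0],"yaw":0,"jaw":85},
    {"delta_pos":[0,0,-3],"yaw":0,"jaw":85},
    {"delta_pos":[0,0,-7],"yaw":0,"jaw":85},
    {"delta_pos":[0,0,-11],"yaw":0,"jaw":85},
    {"delta_pos":[0,0,-15],"yaw":0,"jaw":85},
  ],
)

```text
clock: 43.75
eef_pos: [624.1, -50.7, 176.6]
tcp_rot: [-3.141, -0.0, 1.693]
contact_force: [0.1, 0.5, 0.7]
opening: 0.849
grasp_force: 0.0
```

play_rows(
  steps=[
    {"delta_pos":[-3,0,-4],"yaw":0,"jaw":85},
    {"delta_pos":[-6,2,-8],"yaw":0,"jaw":85},
    {"delta_pos":[-6,4,-12],"yaw":0,"jaw":85},
    {"delta_pos":[-6,4,-15],"yaw":0,"jaw":85},
    {"delta_pos":[-6,4,-15],"yaw":0,"jaw":85},
    {"delta_pos":[-6,4,-15],"yaw":0,"jaw":85},
    {"delta_pos":[-6,4,-15],"yaw":0,"jaw":85},
    {"delta_pos":[-6,4,-15],"yaw":0,"jaw":85},
  ],
)

```text
clock: 44.55
eef_pos: [670.5, -105.2, 323.7]
tcp_rot: [-3.139, -0.001, 1.693]
contact_force: [-0.2, -0.1, -0.3]
opening: 0.853
grasp_force: 0.0
```

```bash
python3 - <<'E'
from h import *
vision.grab_frame("top")
look("contactor","w11",zmin=[(52,62),(70,84)])
look("fuse",zmin=[(36,60)]);look("resistor",zmin=[(33,44)]);
p,d,W=look("sensor",zmin=[(50,66)])
pockets(p,d,W)
print(r.sense()["eef_pos"])
E
```

```text
contactor 0.67 [281.  98.] 2007 z [10.3 12.4 60.  79.6 80.4] [625.9 -49.4] [57.3 56.3] 64.6
  z 52 62 1254 [623.9 -50.4] [54.3 53.8] -18.6 mean [624.3 -49.9  59.7]
  z 70 84 227 [623.4 -50.6] [31.9 30.5] 33.3 mean [623.3 -50.3  78.1]
contactor 0.3 [188.  85.] 4914 z [ 6.1  6.8 18.8 20.8 21.6] [502.3 -29.2] [124.3  84.6] -9.9
fuse 0.8 [305.  28.] 2514 z [ 9.5 25.1 40.6 42.7 43.4] [639.4  36.9] [101.7  39.9] -10.1
  z 36 60 1513 [638.4  34.2] [52.9 34. ] -9.9 mean [638.4  34.   41.4]
fuse 0.7 [208.  18.] 2865 z [ 6.3  7.4 19.4 21.  21.5] [514.4  41.1] [122.4  55.7] -9.8
resistor 0.85 [188.  69.] 2229 z [ 8.6  9.9 36.1 40.3 41.1] [500.9 -27.8] [89.8 46.1] -9.0
  z 33 44 1486 [501.3 -27.7] [60.8 32. ] -10.0 mean [501.8 -27.8  37.6]
resistor 0.54 [308.  92.] 4432 z [ 6.4  7.4 19.3 20.9 21.4] [623.2 -52. ] [122.3  85.5] -10.4
sensor 0.93 [219.   7.] 533 z [ 8.6 10.8 14.8 58.4 61.5] [525.2  41.9] [61.9 18.7] 7.2
  z 50 66 56 [535.4  41.4] [18.8  5.1] 6.3 mean [539.3  41.7  57.4]
sensor 0.65 [128. 220.] 821 z [ 0.1  2.6 32.3 44.6 46.1] [ 418. -242.] [38.9 34.1] -40.5
[164, 0, 77, 24, 674] [517.9  36.6] [89.4 24.6] 7.0 mean [528.1  40.5]
[256, 0, 97, 58, 911] [638.7  33.3] [111.5  45. ] -10.2 mean [641.4  25.9]
[145, 32, 89, 72, 2163] [502.1 -29.2] [100.7  57.5] -10.0 mean [505.7 -29.2]
[256, 69, 58, 59, 765] [623.5 -51. ] [72.4 71.2] 7.0 mean [633.6 -45.8]
[ 671.21262659 -105.3648677   325.32534618]
```

View pics/w11.png

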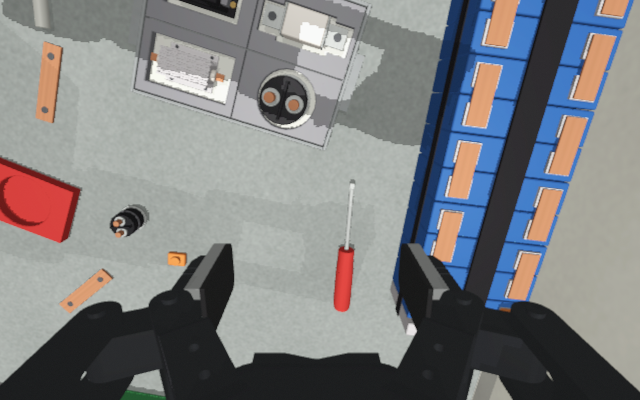

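The contactor at (286,98) sits level and centred in its pocket. The fuse at (305,28) and the resistor at (190,68) are unmoved, and the sensor, partly cut off at the top edge, is still in its pocket.

```bash
python3 -c "
from rig import r
print(r.sense()['clock'], r.sign_off())"
```

```text
the job is handed in; nothing more can be done
45.0 None
```

All four kit parts are in their pockets, centred to about 1.5 mm, and the job was handed in at 45 s; the fuse took a second grip because my first was too low and the fingertips pressed the foam (41 N at the wrist), and the small relay and short fuse were never touched.

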